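Tip the varnish flask back against the sight panel and stand it upright again

ROBOT

A 7-joint arm with a two-finger parallel gripper is mounted at the origin on the work surface. World frame = base frame: x ahead of the robot, y to its left, z up, the work surface at z = 0. Lengths are in mm, angles in rad, forces in N, time in s.
With the tool pointing down it reaches from about 425 to 875 mm from the base axis. Payload 9.9 kg.
Tool frame: the origin (TCP) lies midway between the tips of the shut fingers; the grasp point (between the pads) lies 19 mm behind it; z points along the fingers, y is the direction in which the jaws open and shut (so a half turn about z gives the same grasp; the last joint's range is limited). The gripper opens to 85 mm and grips with 20 to 120 N. Pads are 22 mm wide; open, the fingers measure 114 mm over their backs; the gripper's body (76 mm by 85 mm) begins 54 mm behind the grasp point. The pads swing forward as they close: fully open they stand 13 mm farther back than shut.
Start: joints at [-1.364, 0.576, 0.025, 1.437, -0.015, 1.129, -0.057], TCP at [193.528, 646.665, 231.289] pointing down, gripper open.
Joint ranges: [-2.76, 2.76], [-0.34, 2.15], [-1.52, 1.57], [0.19, 2.46], [-1.09, 4.23], [0.17, 1.99], [-2.82, 2.82]. Speed limits (rad/s): [2.22, 2.22, 3.01, 3.01, 3.14, 3.14, 3.14].

INTERFACE

Orientations are given as [roll, pitch, yaw] about the fixed x, y, z axes, in that order (R = Rz(yaw) Ry(pitch) Rx(roll)).
In Python, from cell import r, imaging gives the robot as it stands.
- The arm moves only by the tool move_arm, never from a script. Its argument "rows" is a list that holds one entry, the list of rows, each a list of 6 numbers: the shift along the tool's x, y, z in units of 0.25 m (1.0 is 0.25 m), then the turn, a rotation vector about the tool's x, y, z in units of 180 degrees (1.0 is 180 degrees). A call has 1 to 12 rows; each row is the pose to reach, as a shift and turn from the pose commanded when the call began, along the tool's axes at that moment, turning the shorter way round; what a row does not reach only later rows make up. A row lasts 1/12 s, in which the tool goes at most 41.7 mm and 7.16 degrees, less where a joint would pass 70% of its speed; a pose out of reach is approached as far as the arm can. A call with a number of a shift or a turn outside -1 to 1 is refused whole. A call with a gripper value outside its range is refused whole. "gripper" is the closure in counts, from 0 (fully open) to 255 (shut), set as the call begins (left out, the last holds). The fingers move at their own pace and stop on an object; the grip force is fixed at half the most. Time passes only in rows, so rows that repeat a pose let the fingers close. It gives the time, the measured TCP pose, the force and the opening at its end, in the units of the state.
- r.observe(): the state, without advancing time (a new reading comes with each control period).
- imaging.camera(name): name is "side" or "top"; returns the picture (400x640x3 uint8, red, green, blue); there is no depth.
- imaging.camera_params(name): a dict with "fx", "fy", "cx", "cy" (pixels), "origin" and "orientation" of the camera in the world. Camera axes: x right, y up, looking along -z (the intrinsics and any distortion apply to the point x, -y, -z); pixel columns grow to the right and rows downward; lengths in mm; the calibration is good to about 2 mm. A picture is of the moment at which its call begins. camera_params takes no time and is no camera call.
- r.finish_job(): hands the job in, once; it reports no verdict.
The state is a dict: "t": time; "qpos": joint angles; "qd": joint speeds; "joint_torque": joint torques, N m; "eef_pos": TCP position; "ee_rot": TCP orientation; "wrist_force": force on the tool from outside, world axes, zero at the start; "moment": the same for the moment, N m; "opening": opening from 0.0 (shut) to 1.0 (fully open).
Only numpy, scipy, OpenCV 4.12 (cv2) and the standard library are available. Lean on these libraries where they do the work, as an engineer would, in place of code of your own. Each camera call takes 0.05 s, during which the arm holds its last target.

TASK

Check the amber varnish flask for sediment: pick it up, tip it back 35 degrees so that a broad face lies flush and centred on the white sloping panel of the sight stand, and hold it there with a light pressure (about 5 N) for at least a second. Then bring it upright again and stand it wholly on its cork mat. Never press the stand hard, do not let go of the flask in the air, and leave the green flask and the other things on the bench where they are.

Things in the scene. Friction and masses are not known exactly. Their poses are not given: they have to be found in the camera images.
- amber_flask: closed flat flask of amber glass with a black cap, about 0.4 kg: straight body 40 mm thick (its x) by 64 mm wide (its y) by 118 mm high, narrower shoulder to 130 mm, neck, cap 30 mm in diameter from 136 to 156 mm. Origin: centre of its underside; z up to the cap. Its broad faces lie at x = +20 and -20 mm (one has a blank label); either may go to the panel.
- flask_grip (a point): point on the amber flask's axis 100 mm above its underside: a good height to grasp it across its 64 mm width (fingers on the narrow sides), as the panel stays below it when the flask is tipped. Axes as the flask's.
- flask_mid (a point): point on the amber flask's axis 50 mm above its underside; this height should lie in front of the panel's centre. Axes as the flask's.
- cork_mat: fixed round cork mat, 130 mm diameter, 6 mm thick, on which the amber flask stands at the start and must stand at the end. Origin: centre of its underside, on the table.
- light_stand: fixed dark wooden sight stand, base 130 mm wide, 14 mm thick, from 140 mm behind its origin to 30 mm in front (+x). Origin on the table, z up. It carries a white panel, 100 mm wide (along y) by 60 mm up the slope, leaning back 35 degrees from vertical and facing its +x (roughly to the robot) and up: outward normal (cos 35, 0, sin 35), up the slope (-sin 35, 0, cos 35) in the stand's frame.
- stand_face (a point): centre of the white panel's face if it were clamped fully back: 100 mm above the stand's origin, axes as the stand's. The last user clamped it somewhere 0 to 22 mm further out along its normal, which the readings do not show: feel for it. From there it is spring-backed: it gives 10 mm along the normal at 1.5 N per mm, then stops hard. Light pressure: 2 to 14 N.
- stand_foot (a point): same point and axes as the stand's origin. A flask lying flush on the panel has its z along (-sin 35, 0, cos 35) and its y along plus or minus the y of these axes.
- green_flask: same shape of flask in green glass with a wooden stopper, on a blue felt mat; it must stay where it is. Origin: centre of its underside.
- varnish_brush: flat brush with a pale wooden handle, lying, 170 mm long; origin at mid underside; leave it alone
- thumb_plane: small brass hand plane, 75 x 32 mm, 50 mm high; origin under its centre; leave it alone
- spool_clamp: two wooden spools on a steel screw, standing, 34 mm diameter, 100 mm high; origin under its centre; leave it alone
- spruce_block: pale wood block 130 x 50 x 35 mm; origin under its centre; leave it alone
- pigment_jar: red jar with white lid, 56 mm diameter, 70 mm high; origin under its centre; leave it alone
- scraper_driver: screwdriver with dark wooden handle, lying, 190 mm long; origin at its underside; leave it alone
Mind the look-alikes: they are no part of the job. What is shaped like the amber_flask but purple is not meant.

How it is judged:
By the outcome, as a careful person would: the job done as asked, in the order asked, and still so for the second after the job is handed in, with the robot touching nothing.
It also fails if it takes over 58 s, if anything falls off the work surface, if the arm or the gripper's body presses on something with over 40 N, if the wrist force passes 120 N, or if a joint passes its speed limit or range.

## Working session

There is one attempt and no reset: what is moved stays moved. The work goes in short steps, Python scripts to look and compute and a tool call to move; the robot and the scene stay as the last step left them, time stands still between calls to the robot, and variables do not carry over. Pictures are saved under pics/ and viewed, and the job is handed in when it is done.

Besides the shell and the picture viewer there is one more tool, called after "Call:" as name(argument=value, ...), one argument or row to a line, values as JSON. move_arm: Moves the arm, as the interface text tells. Shifts and turns lie within -1 to 1; 1 stands for 0.25 m of shift or 180 degrees of turn. Its arguments: {"type":"object","properties":{"rows":{"type":"array"},"gripper":{"type":"number"}},"required":["rows"]}

```bash
ls; mkdir -p pics
python3 - <<'E'
from cell import r, imaging
import cv2
print(r.observe())
for n in ("side","top"):
    print(n,imaging.camera_params(n))
    cv2.imwrite(f"pics/{n}0.png",imaging.camera(n)[:,:,::-1])
E
```

```text
pics
{'t': 0.0, 'qpos': array([-1.36378838,  0.57653785,  0.0248162 ,  1.43792037, -0.01501293,
        1.1290033 , -0.05651053]), 'qd': array([ 2.92661112e-04,  4.21105387e-04, -5.03092813e-04, -1.34904181e-03,
       -2.63032386e-04,  6.26255619e-06,  1.14576637e-03]), 'joint_torque': array([ 1.05797230e-04, -7.65745354e+01,  2.25073166e+00, -2.85976571e+01,
        1.53832266e-02,  1.25503319e-02, -1.10691556e-05]), 'eef_pos': array([193.38323429, 646.22294228, 230.43380913]), 'ee_rot': array([-3.13990877e+00,  6.15879992e-05,  2.85082602e+00]), 'wrist_force': array([ 0.23760518,  0.05995768, -1.86818559]), 'moment': array([-0.03159239, -0.013862  ,  0.01068676]), 'opening': 0.9951515395551241}
side {'fx': 375.07034163209715, 'fy': 375.07034163209715, 'cx': 321.00834160766254, 'cy': 196.27965132743043, 'origin': array([ 179.22497335, -669.2967148 ,  958.28216295]), 'orientation': array([ 0.70266167, -0.01084567, -0.45045337])}
top {'fx': 426.7136308556887, 'fy': 426.7136308556887, 'cx': 321.8067448953195, 'cy': 196.77302457918577, 'origin': array([ 282.69543067,    9.23129323, 1334.92497214]), 'orientation': array([ 0.20810749,  0.00288065, -1.73964542])}
```

View pics/side0.png

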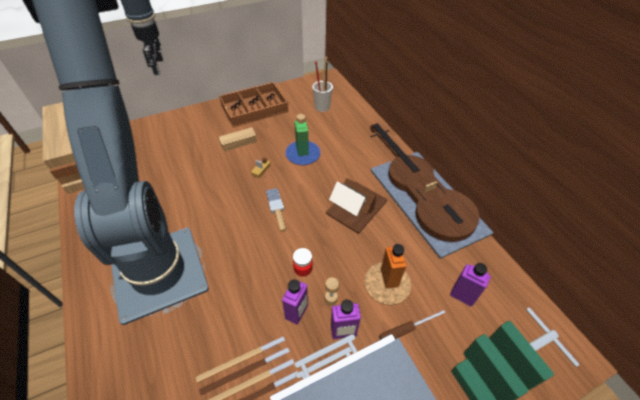

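View pics/top0.png

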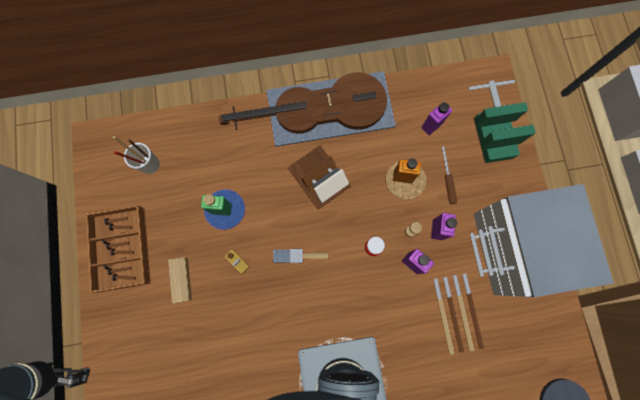

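The top view shows the amber flask on its cork at (407,172) and the sight stand at (322,180). Three purple look-alikes are at (436,118), (447,225) and (420,262), and the green flask is at (215,203) on blue felt. In the side view the amber flask is at (395,268), the stand at (355,203), the purple flasks at (470,285), (345,320) and (295,300), and the green flask at (302,138). I choose the amber one and check it in a close crop.

```bash
cat > h.py <<'E'
import numpy as np, cv2
from scipy.spatial.transform import Rotation as R
from cell import r, imaging
P={n:imaging.camera_params(n) for n in ("side","top")}
def rot(n): return R.from_euler('xyz',P[n]['orientation']).as_matrix()
def proj(n,p):
    p=np.atleast_2d(p); c=P[n]; q=(p-c['origin'])@rot(n)
    return np.c_[c['cx']+c['fx']*q[:,0]/-q[:,2], c['cy']+c['fy']*(-q[:,1])/-q[:,2]]
def ray(n,uv):
    uv=np.atleast_2d(np.asarray(uv,float)); c=P[n]
    d=np.c_[(uv[:,0]-c['cx'])/c['fx'],-(uv[:,1]-c['cy'])/c['fy'],-np.ones(len(uv))]
    return c['origin'],d@rot(n).T
def at_z(n,uv,z):
    o,d=ray(n,uv); return o+d*((z-o[2])/d[:,2])[:,None]
def crop(img,x0,y0,w,h,s): return cv2.resize(img[y0:y0+h,x0:x0+w],None,fx=s,fy=s,interpolation=cv2.INTER_CUBIC)
E
python3 - <<'E'
from h import *
t=cv2.imread('pics/top0.png');s=cv2.imread('pics/side0.png')
cv2.imwrite('pics/c1.png',np.hstack([crop(t,365,135,65,80,6),crop(s,355,230,65,80,6)]))
cv2.imwrite('pics/c2.png',np.hstack([crop(t,280,140,75,75,5),crop(s,318,168,75,75,5)]))
print(proj('top',[[0,0,0],[193,646,231]]),proj('side',[[0,0,0],[193,646,231]]))
for n,uv in(('top',[407,180]),('side',[388,285])): print(at_z(n,uv,6))
E
```

```text
[[342.4646298  383.6686814 ]
 [ 72.09394271 368.71812428]] [[158.13494873 272.18244008]
 [159.51724476  70.5953961 ]]
[[ 568.09140133 -312.76011305    6.        ]]
[[ 567.32572119 -317.97495793    6.        ]]
```

```bash
sleep 0.1; ls pics
```

```text
c1.png
c2.png
side0.png
top0.png
```

View pics/c1.png

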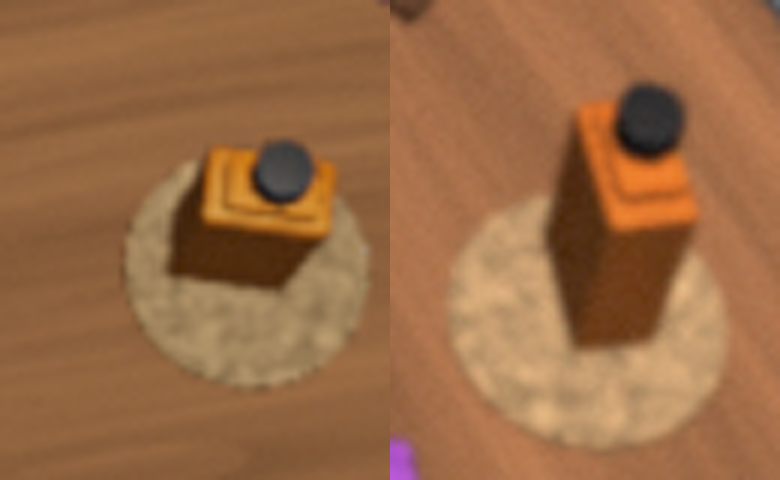

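View pics/c2.png

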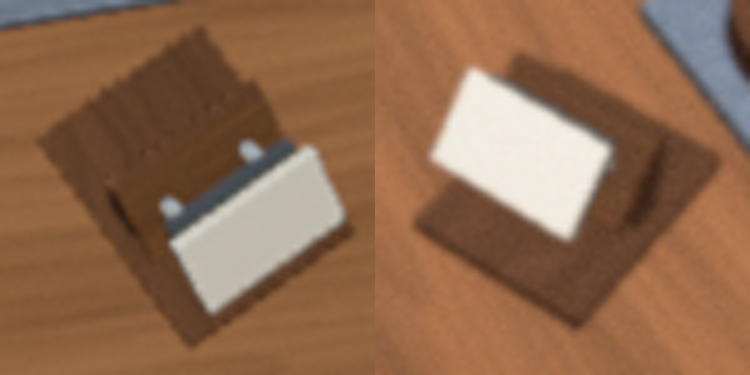

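The crop shows an amber flask with a black cap alone on the cork, so the choice stands. Top crop: body-top corners at (210,150) to (335,163), cap at (284,168). The second crop shows the stand's panel corners clearly in both views. I now fit both poses.

```bash
cat > fit.py <<'E'
from h import *
from scipy.optimize import least_squares
def un(pts,x0,y0,s,dx=0): p=np.array(pts,float); p[:,0]-=dx; return np.c_[x0+(p[:,0]+.5)/s-.5,y0+(p[:,1]+.5)/s-.5]
def T(x,y,yaw,p): return R.from_euler('z',yaw).apply(p)+[x,y,0]
E
cat > f1.py <<'E'
from fit import *
# amber flask; local pts (x 20,y 32)
tp=un([(210,150),(335,163),(327,235),(203,222),(170,275),(280,288),(284,168)],365,135,6)
tl=np.array([(20,32,124),(20,-32,124),(-20,-32,124),(-20,32,124),(-20,32,6),(-20,-32,6),(0,0,162)],float)
sp=un([(580,105),(608,228),(693,215),(577,348),(653,342),(548,245),(650,115)],355,230,6,390)
sl=np.array([(20,32,124),(-20,32,124),(-20,-32,124),(-20,32,6),(-20,-32,6),(20,32,6),(0,0,162)],float)
for k in (0,1):
    def f(v):
        a=(proj('top',T(*v,tl))-tp) ; b=proj('side',T(*v,sl))-sp
        if k==0: return np.r_[a.ravel(),b.ravel()]
        return np.r_[a.ravel()] 
    s=least_squares(f,[568,-315,-0.2],x_scale=[10,10,.1],loss='soft_l1'); print(s.x,np.degrees(s.x[2])); print(np.round(f(s.x).reshape(-1,2),1).tolist())
# mat
# stand
th=np.radians(35); n=np.array([np.cos(th),0,np.sin(th)]);u=np.array([-np.sin(th),0,np.cos(th)])
tp=un([(172,243),(313,147),(345,218),(213,313),(40,143),(203,28),(352,230),(193,347)],280,140,5)
sp=un([(613,148),(475,68),(430,158),(573,242),(515,52),(720,158),(578,322),(415,225)],318,168,5,375)
def pan(sy,su,d): return np.array([0,0,100])+n*d+u*30*su+np.array([0,50*sy,0])
def f(v):
    x,y,yaw,d=v
    tl=np.array([pan(-1,1,d),pan(1,1,d),pan(1,-1,d),pan(-1,-1,d),(-140,-65,14),(-140,65,14),(30,65,14),(30,-65,14)])
    sl=np.array([pan(1,1,d),pan(-1,1,d),pan(-1,-1,d),pan(1,-1,d),(-140,-65,14),(-140,65,14),(30,65,14),(30,-65,14)])
    return np.r_[(proj('top',T(x,y,yaw,tl))-tp).ravel(),(proj('side',T(x,y,yaw,sl))-sp).ravel()]
x0=[*at_z('top',un([(270,290)],280,140,5),14)[0,:2],-2.4,10]
s=least_squares(f,x0,x_scale=[10,10,.1,10],loss='soft_l1'); print(s.x,np.degrees(s.x[2])); print(np.round(f(s.x).reshape(-1,2),1).tolist())
E
python3 f1.py
```

```text
[ 5.82752073e+02 -3.01764054e+02 -2.01631627e-01] -11.552641267517638
[[-0.5, -0.4], [0.4, -1.9], [1.9, -0.8], [0.7, 0.7], [-0.2, 1.5], [1.5, -0.0], [0.8, -0.2], [12.8, -2.8], [-6.2, -20.2], [-11.4, 3.0], [-6.8, -17.8], [-11.5, 3.3], [11.1, -3.6], [1.0, -0.6]]
[ 5.82454729e+02 -2.99978164e+02 -2.85714192e-01] -16.37021734767636
[[-0.5, -1.1], [0.4, -0.8], [0.8, 0.2], [-0.4, -0.1], [-1.2, 0.8], [0.4, 0.9], [0.2, -0.0]]
[575.21301903 -60.75818867  -2.67184413  11.80748895] -153.0853919562635
[[0.4, 1.1], [-0.2, 0.4], [-0.4, -0.6], [-0.6, -0.3], [-0.7, -0.3], [-0.7, -0.4], [1.3, 0.1], [0.2, 0.7], [-0.2, 0.5], [-0.7, 0.8], [1.0, 0.4], [-0.3, -0.4], [8.8, 2.6], [0.6, -0.7], [0.4, 0.2], [-1.0, -1.0]]
```

```bash
python3 - <<'E'
s=open('f1.py').read()
s=s.replace("sl=np.array([(20,32,124),(-20,32,124),(-20,-32,124),(-20,32,6),(-20,-32,6),(20,32,6),(0,0,162)],float)",
"sl=np.array([(-20,32,124),(-20,-32,124),(20,-32,124),(-20,-32,6),(20,-32,6),(-20,32,6),(0,0,162)],float)")
s=s.replace(",(515,52),(720,158)",",(720,158)")
s=s.replace("sl=np.array([pan(1,1,d),pan(-1,1,d),pan(-1,-1,d),pan(1,-1,d),(-140,-65,14),","sl=np.array([pan(1,1,d),pan(-1,1,d),pan(-1,-1,d),pan(1,-1,d),")
s+='''
fl=None
np.save('stand.npy',s.x)
# mat: ellipse centre at z=6 via colour mask of both views
for nme,im in(('top','pics/top0.png'),('side','pics/side0.png')):
    I=cv2.imread(im); h=cv2.cvtColor(I,cv2.COLOR_BGR2HSV)
    x0,y0,w,hh=(365,135,65,80) if nme=='top' else (355,240,65,70)
    print(nme,h[185+0,400],h[300,385])
'''
open('f1.py','w').write(s)
E
python3 f1.py
```

```text
[ 5.82063898e+02 -3.00221708e+02 -3.12275140e-01] -17.892047548365138
[[-0.1, -1.2], [0.6, -0.4], [0.7, 0.6], [-0.4, -0.2], [-1.2, 0.7], [0.3, 1.3], [0.3, 0.1], [-1.0, -1.0], [0.6, -0.1], [1.8, 0.3], [-0.8, 1.4], [0.6, 0.6], [-1.5, -1.9], [0.4, -1.0]]
[ 5.82454729e+02 -2.99978164e+02 -2.85714192e-01] -16.37021734767636
[[-0.5, -1.1], [0.4, -0.8], [0.8, 0.2], [-0.4, -0.1], [-1.2, 0.8], [0.4, 0.9], [0.2, -0.0]]
[575.40773859 -60.98996893  -2.67892252  11.85814023] -153.49095382818646
[[0.5, 0.9], [-0.1, 0.4], [-0.3, -0.6], [-0.7, -0.4], [-0.4, -0.7], [-0.3, -0.5], [1.4, 0.2], [0.1, 0.6], [-0.2, 0.7], [-0.6, 0.8], [1.1, 0.3], [-0.3, -0.3], [0.9, -0.5], [0.3, 0.3], [-0.9, -1.1]]
top [ 17 108 170] [ 13 146 136]
side [ 12 160  62] [ 16 111 189]
```

```bash
cat > f2.py <<'E'
from fit import *
from scipy.ndimage import map_coordinates
from scipy.spatial import ConvexHull
th=np.radians(35); n=np.array([np.cos(th),0,np.sin(th)]);u=np.array([-np.sin(th),0,np.cos(th)])
def mask(im,kind):
    h=cv2.cvtColor(im,cv2.COLOR_BGR2HSV).astype(int)
    if kind=='panel': return (h[...,2]>150)&(h[...,1]<60)
def line_fit(gray,a,b,win=3.5):
    # refine edge a->b: for samples find max-gradient position along the normal
    a,b=np.array(a),np.array(b); t=(b-a)/np.linalg.norm(b-a); nn=np.array([-t[1],t[0]]); pts=[]
    L=np.linalg.norm(b-a); o=np.linspace(-win,win,71)
    for s in np.linspace(.15,.85,25)*L:
        c=a+t*s; q=c[None]+o[:,None]*nn
        v=map_coordinates(gray,[q[:,1],q[:,0]],order=1); v=cv2.GaussianBlur(v[None],(0,0),5)[0]
        g=np.abs(np.gradient(v)); g=np.where(g>0.3*g.max(),g,0); k=g.argmax()
        w=slice(max(0,k-8),k+9); pts.append(c+nn*(o[w]*g[w]).sum()/g[w].sum())
    vx,vy,x0,y0=cv2.fitLine(np.array(pts,np.float32),cv2.DIST_HUBER,0,.01,.01).ravel()
    return (x0,y0),(vx,vy)
def refine(gray,poly):
    L=[line_fit(gray,poly[i],poly[(i+1)%len(poly)]) for i in range(len(poly))]; out=[]
    for i in range(len(poly)):
        (p,d),(q,e)=L[i-1],L[i]; s=np.linalg.solve(np.array([d,(-e[0],-e[1])]).T,np.array(q)-np.array(p)); out.append(np.array(p)+s[0]*np.array(d))
    return np.array(out)
G={}
for k in('top','side'):G[k]=cv2.cvtColor(cv2.imread(f'pics/{k}0.png'),cv2.COLOR_BGR2GRAY).astype(float)
tp=un([(172,243),(313,147),(345,218),(213,313)],280,140,5); sp=un([(475,68),(613,148),(573,242),(430,158)],318,168,5,375)
rt,rs=refine(G['top'],tp),refine(G['side'],sp)
print(rt-tp,rs-sp)
tb=un([(40,143),(203,28),(352,230),(193,347)],280,140,5); sb=un([(720,158),(578,322),(415,225)],318,168,5,375)
def pan(sy,su,d): return np.array([0,0,100])+n*d+u*30*su+np.array([0,50*sy,0])
def f(v,full=True):
    x,y,yaw,d=v
    tl=np.array([pan(-1,1,d),pan(1,1,d),pan(1,-1,d),pan(-1,-1,d)])
    a=[(proj('top',T(x,y,yaw,tl))-rt).ravel(),(proj('side',T(x,y,yaw,tl))-rs).ravel()]
    bt=np.array([(-140,-65,14),(-140,65,14),(30,65,14),(30,-65,14)],float)
    a+=[.4*(proj('top',T(x,y,yaw,bt))-tb).ravel(),.4*(proj('side',T(x,y,yaw,bt[1:]))-sb).ravel()]
    return np.concatenate(a)
s=least_squares(f,[575,-61,-2.68,10],x_scale=[10,10,.1,10],loss='soft_l1');print(s.x,np.degrees(s.x[2]));print(np.round(f(s.x).reshape(-1,2),2).tolist())
J=s.jac; print('sd for .5px',.5*np.sqrt(np.diag(np.linalg.inv(J.T@J))))
np.save('stand.npy',s.x)
# per-camera
for w in (slice(0,8),slice(8,16)):
    q=least_squares(lambda v:f(v)[w],s.x,x_scale=[10,10,.1,10]);print('single',q.x)
E
python3 f2.py
```

```text
[[-0.50332642 -0.43536682]
 [-0.61516113 -0.90881348]
 [ 0.38052979  0.03339844]
 [-0.81035156  0.39184265]] [[-1.1496521  -0.56247253]
 [-0.2241394  -0.3895752 ]
 [-0.87974854  0.0017395 ]
 [-0.11620483  0.02050476]]
[576.15572282 -59.2033167   -2.68172996  13.86458259] -153.65180869213498
[[0.61, 1.5], [0.3, 1.51], [-1.0, -0.35], [-0.21, -0.58], [0.25, 0.93], [-0.31, 0.66], [0.19, -0.72], [0.82, -0.17], [-0.39, -0.37], [-0.32, -0.25], [0.31, 0.06], [-0.21, 0.17], [0.33, -0.33], [0.08, -0.09], [-0.37, -0.64]]
sd for .5px [1.26034446 0.78024872 0.00965291 2.20413702]
single [623.82371307 -29.7268829   -2.68840928  90.27887342]
single [600.6027693  -60.77517009  -2.68522516  66.08735681]
```

```bash
cat > mv.py <<'E'
import numpy as np, json, os, sys
from scipy.spatial.transform import Rotation as R
F='cmd.json'
def load():
    if not os.path.exists(F): return np.array([193.528,646.665,231.289]),R.from_euler('xyz',[-3.13990877,6e-5,2.85082602])
    d=json.load(open(F)); return np.array(d['p']),R.from_quat(d['q'])
def save(p,q): json.dump({'p':list(p),'q':list(q.as_quat())},open(F,'w'))
def apply(row):
    p,q=load(); row=np.array(row,float); p2=p+q.apply(row[:3]*250); q2=q*R.from_rotvec(row[3:]*np.pi); save(p2,q2)
def need(p2,q2):
    p,q=load(); s=q.inv().apply(np.array(p2)-p)/250; w=(q.inv()*q2).as_rotvec()/np.pi
    d=np.r_[s,w]; print('row',np.round(d,3).tolist(),'| dist mm %.1f ang %.1f  rows>= %.1f'%(np.linalg.norm(s)*250,np.linalg.norm(w)*180,max(np.linalg.norm(s)*6,np.linalg.norm(w)*180/7.16))); return d
def tool(yaw,tilt):
    """tool z = F sin(tilt) - Z cos(tilt), F at yaw (deg); tool x = F cos + Z sin"""
    a=np.radians(tilt);f=np.array([np.cos(np.radians(yaw)),np.sin(np.radians(yaw)),0]);Z=np.array([0,0,1.])
    z=f*np.sin(a)-Z*np.cos(a);x=f*np.cos(a)+Z*np.sin(a); return R.from_matrix(np.array([x,np.cross(z,x),z]).T)
E
python3 - <<'E'
from fit import *
from scipy.spatial import ConvexHull
print('mat',at_z('top',un([(248,268)],365,135,6),6),at_z('side',un([(587,316)],355,230,6,390),6))
for nm,uv,z in (('spool',(413,230),90),('jar',(375,246),70),('purpA',(449,219),160),('purpB',(425,261),160),('purpC',(442,108),160),('brush',(300,256),10),('plane',(236,262),40),('green',(207,200),150),('violin',(330,108),60)): print(nm,at_z('top',uv,z)[0].round())
# overlay
out=[]
for n,(x0,y0,w,h),v in (('top',(365,135,65,80),(582.2,-300,-.30)),('side',(355,230,65,80),(582.2,-300,-.30))):
    I=crop(cv2.imread(f'pics/{n}0.png'),x0,y0,w,h,6)
    def dr(P,c):
        q=proj(n,P); q=np.c_[(q[:,0]-x0+.5)*6-.5,(q[:,1]-y0+.5)*6-.5].round().astype(int); cv2.polylines(I,[q.reshape(-1,1,2)],True,c,1)
    for z in (6,124): dr(T(*v,np.array([(20,32,z),(20,-32,z),(-20,-32,z),(-20,32,z)],float)),(0,255,0))
    a=np.linspace(0,6.28,60); dr(T(*v,np.c_[15*np.cos(a),15*np.sin(a),0*a+162]),(255,0,0))
    dr(np.c_[569+65*np.cos(a),-312+65*np.sin(a),0*a+6],(255,255,0))
    out.append(I)
cv2.imwrite('pics/ov1.png',np.hstack(out))
for k in range(4): print(r.observe()['eef_pos'],r.observe()['wrist_force'])
E
```

```text
mat [[ 571.10561629 -309.85321031    6.        ]] [[ 570.37731265 -310.14299901    6.        ]]
spool [ 399. -278.   90.]
jar [ 373. -162.   70.]
purpA [ 406. -367.  160.]
purpB [ 304. -276.  160.]
purpC [ 731. -422.  160.]
brush [386.  64.  10.]
plane [399. 255.  40.]
green [576. 293. 150.]
violin [ 830. -107.   60.]
[193.39949395 646.29671609 230.54184488] [ 0.26990111 -0.29981654  0.23037119]
[193.39949395 646.29671609 230.54184488] [ 0.26990111 -0.29981654  0.23037119]
[193.39949395 646.29671609 230.54184488] [ 0.26990111 -0.29981654  0.23037119]
[193.39949395 646.29671609 230.54184488] [ 0.26990111 -0.29981654  0.23037119]
```

View pics/ov1.png

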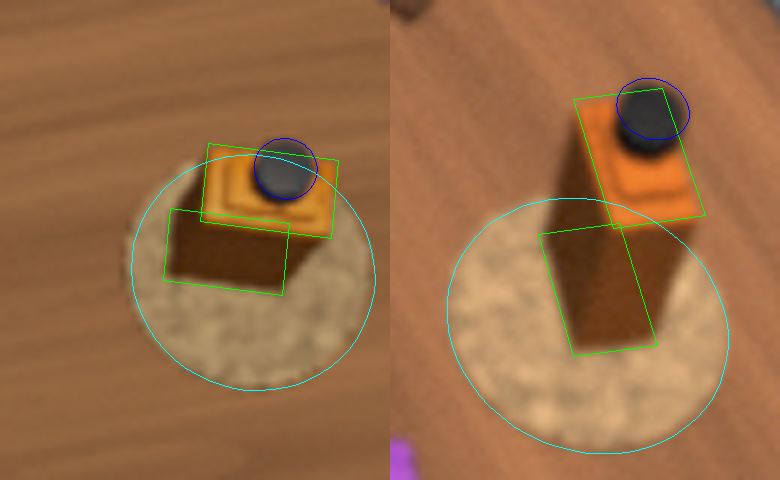

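Run:
```python
from mv import *
need([330,480,300],tool(105,0))
```

```text
row [-0.714, -0.483, -0.274, -0.0, 0.0, 0.324] | dist mm 226.1 ang 58.3  rows>= 8.1
```

Call:
move_arm(
  rows=[
    [[-0.07,-0.05,-0.03,0,0,0.03],[-0.21,-0.14,-0.08,0,0,0.09],[-0.35,-0.24,-0.14,0,0,0.15],[-0.49,-0.33,-0.19,0,0,0.21],[-0.6,-0.41,-0.24,0,0,0.27],[-0.68,-0.46,-0.27,0,0,0.31],[-0.71,-0.48,-0.27,0,0,0.324],[-0.71,-0.48,-0.27,0,0,0.324],[-0.71,-0.48,-0.27,0,0,0.324]],
  ],
  gripper=0,
)

```text
t: 0.85
eef_pos: [329.9, 479.8, 299.0]
ee_rot: [-3.142, 0.0, 1.823]
wrist_force: [-0.5, 0.2, 0.1]
opening: 1.0
```

```bash
cat > nx.py <<'E'
import sys; from mv import *
# usage: nx.py 'applied row' then targets  x,y,z,yaw,tilt
a=sys.argv[1]
if a!='-': apply(eval(a)); p,q=load(); print('cmd',p.round(1),q.as_euler('xyz').round(3))
for t in sys.argv[2:]:
    v=eval(t); need(v[:3],tool(v[3],v[4]))
E
python3 nx.py '[-.71,-.48,-.27,0,0,.324]' '[430,260,310,50,0]'
python3 - <<'E'
from h import *
print(r.observe()['qpos'].round(3))
E
```

```text
cmd [329.2 480.9 299. ] [-3.141e+00  1.000e-03  1.833e+00]
row [-0.958, 0.16, -0.043, -0.0, 0.001, 0.306] | dist mm 243.1 ang 55.0  rows>= 7.7
[-1.258  0.398  0.315  1.592 -0.13   1.172 -0.663]
```

Call:
move_arm(
  rows=[
    [[-0.1,0.02,0,0,0,0.03],[-0.25,0.04,-0.01,0,0,0.08],[-0.41,0.07,-0.02,0,0,0.13],[-0.57,0.1,-0.03,0,0,0.18],[-0.73,0.12,-0.03,0,0,0.23],[-0.86,0.14,-0.04,0,0,0.28],[-0.94,0.16,-0.04,0,0,0.3],[-0.96,0.16,-0.04,0,0,0.306],[-0.96,0.16,-0.04,0,0,0.306]],
  ],
)

```text
t: 1.6
eef_pos: [430.6, 257.2, 308.9]
ee_rot: [3.141, 0.0, 0.862]
wrist_force: [1.4, 1.5, -0.2]
opening: 0.999
```

```bash
python3 nx.py '[-0.96,.16,-.04,0,0,.306]' '[480,30,310,10,0]'
python3 - <<'E'
from h import *
print(r.observe()['qpos'].round(3))
E
```

```text
cmd [430.  259.5 309.3] [3.141e+00 2.000e-03 8.720e-01]
row [-0.574, 0.744, -0.001, 0.0, 0.0, 0.222] | dist mm 234.9 ang 39.9  rows>= 5.6
[-1.088  0.29   0.614  1.773 -0.182  1.136 -1.125]
```

Call:
move_arm(
  rows=[
    [[-0.05,0.06,0,0,0,0.02],[-0.15,0.19,0,0,0,0.06],[-0.25,0.32,0,0,0,0.1],[-0.35,0.45,0,0,0,0.14],[-0.45,0.58,0,0,0,0.18],[-0.53,0.69,0,0,0,0.21],[-0.57,0.74,0,0,0,0.222],[-0.57,0.74,0,0,0,0.222],[-0.57,0.74,0,0,0,0.222]],
  ],
)

```text
t: 2.35
eef_pos: [479.8, 31.3, 308.6]
ee_rot: [-3.141, 0.001, 0.177]
wrist_force: [-0.2, 0.9, -1.1]
opening: 1.002
```

```bash
python3 nx.py '[-0.57,.74,0,0,0,.222]' '[500,-190,320,-17,0]' '[500,-190,320,-17,30]'
python3 - <<'E'
from h import *
print(r.observe()['qpos'].round(3))
E
```

```text
cmd [479.9  31.4 309.7] [3.14e+00 1.00e-03 1.74e-01]
row [-0.074, 0.886, -0.04, 0.001, 0.0, 0.15] | dist mm 222.5 ang 27.0  rows>= 5.3
row [-0.074, 0.886, -0.04, -0.039, 0.164, 0.147] | dist mm 222.5 ang 40.2  rows>= 5.6
[-0.792  0.293  0.845  1.823 -0.241  1.133 -1.259]
```

Call:
move_arm(
  rows=[
    [[0,0.09,0,0,0.01,0.01],[-0.02,0.22,-0.01,-0.01,0.04,0.03],[-0.03,0.37,-0.02,-0.02,0.07,0.06],[-0.04,0.52,-0.02,-0.02,0.1,0.08],[-0.06,0.67,-0.03,-0.03,0.12,0.11],[-0.07,0.8,-0.04,-0.035,0.15,0.13],[-0.07,0.87,-0.04,-0.039,0.16,0.14],[-0.07,0.89,-0.04,-0.039,0.164,0.147],[-0.07,0.89,-0.04,-0.039,0.164,0.147]],
  ],
)

```text
t: 3.1
eef_pos: [501.3, -189.7, 318.5]
ee_rot: [-3.139, -0.524, -0.297]
wrist_force: [0.4, -0.1, -0.1]
opening: 1.005
```

```bash
python3 nx.py '[-0.07,.89,-.04,-.039,.164,.147]'
python3 - <<'E'
from h import *
from mv import *
print(r.observe()['qpos'].round(3))
# pregrasp: TCP target and 100mm back along tool z
yaw=-17;a=55; F=np.array([np.cos(np.radians(yaw)),np.sin(np.radians(yaw)),0])
q=tool(yaw,a); tz=q.as_matrix()[:,2]
gp=np.array([582.5,-300,106])-2*F
tcp=gp+19*tz; print('tcp grasp',tcp.round(1),'pre',(tcp-120*tz).round(1))
need(tcp-120*tz,q)
E
```

```text
cmd [ 501.3 -190.8  320. ] [ 3.141 -0.525 -0.298]
[-0.704  0.074  1.058  2.143 -0.202  0.445 -1.373]
tcp grasp [ 595.5 -304.    95.1] pre [ 501.5 -275.2  163.9]
row [-0.226, 0.323, 0.591, 0.0, 0.138, -0.0] | dist mm 177.5 ang 24.9  rows>= 4.3
```

```bash
python3 nx.py - '[580,-300,260,-17,45]' '[595.5,-304,240,-17,55]'
```

```text
row [0.251, 0.325, 0.423, 0.0, 0.083, -0.0] | dist mm 147.4 ang 14.9  rows>= 3.5
row [0.267, 0.322, 0.524, 0.0, 0.138, -0.0] | dist mm 167.7 ang 24.9  rows>= 4.0
```

Call:
move_arm(
  rows=[
    [[0.03,0.03,0.05,0,0.01,0],[0.08,0.1,0.16,0,0.04,0],[0.13,0.16,0.27,0,0.07,0],[0.19,0.22,0.37,0,0.1,0],[0.23,0.28,0.46,0,0.12,0],[0.26,0.32,0.51,0,0.13,0],[0.267,0.322,0.524,0,0.138,0],[0.267,0.322,0.524,0,0.138,0]],
  ],
)

```text
t: 3.77
eef_pos: [573.9, -261.1, 317.8]
ee_rot: [-3.113, -0.746, -0.281]
wrist_force: [-0.2, 0.5, -0.3]
opening: 0.997
```

```bash
python3 nx.py '[0.267, 0.322, 0.524, 0, 0.138, 0]' '[595.5,-304,94.5,-17,55]'
python3 - <<'E'
from h import *
o=r.observe();print(o['qpos'].round(3),o['eef_pos'].round(1),o['ee_rot'].round(3))
cv2.imwrite('pics/s1.png',crop(imaging.camera('side')[:,:,::-1],250,130,220,180,3)); cv2.imwrite('pics/t1.png',crop(imaging.camera('top')[:,:,::-1],300,90,200,180,3)); print(proj('top',[595,-304,240]))
E
```

```text
cmd [ 595.6 -304.   240.1] [ 3.141 -0.958 -0.298]
row [-0.477, -0.0, 0.335, 0.0, 0.0, -0.0] | dist mm 145.6 ang 0.1  rows>= 3.5
[ 0.298  0.171  0.151  2.14  -1.043  0.185 -0.43 ] [ 573.9 -261.1  317.8] [-3.113 -0.746 -0.281]
[[418.49181994 149.57396797]]
```

```bash
cat > fk.py <<'E'
import numpy as np, itertools
from scipy.spatial.transform import Rotation as R
from scipy.optimize import least_squares
Q=np.array([[-1.36378838,0.57653785,0.0248162,1.43792037,-0.01501293,1.1290033,-0.05651053],
[-1.258,.398,.315,1.592,-.13,1.172,-.663],[-1.088,.29,.614,1.773,-.182,1.136,-1.125],[-.792,.293,.845,1.823,-.241,1.133,-1.259],[-.704,.074,1.058,2.143,-.202,.445,-1.373],[.298,.171,.151,2.14,-1.043,.185,-.43]])
X=np.array([[193.4,646.3,230.5],[329.9,479.8,299],[430.6,257.2,308.9],[479.8,31.3,308.6],[501.3,-189.7,318.5],[573.9,-261.1,317.8]])
E=np.array([[-3.1399,0,2.8508],[-3.142,0,1.823],[3.141,0,.862],[-3.141,.001,.177],[-3.139,-.524,-.297],[-3.113,-.746,-.281]])
def fk(v,q,s):
    # v: phi0,d1,d2,d3,d4, tool yaw, offsets q2,q4,q6
    r_=R.from_euler('z',v[0]); p=np.array([0,0,v[1]]); ax='zyzyzyz'; L=[0,0,v[2],0,v[3],0,v[4]]; ofs=[0,0,0,0,0,0,v[5]]
    lat=[0,v[6],v[7],v[8],v[9],v[10],v[11]] # lateral y offsets after each joint
    for i in range(7):
        # L before the joint rotation (z-joint link lies along z)
        p=p+r_.apply([0,0,L[i]])
        r_=r_*R.from_euler(ax[i],s[i]*q[i]+ofs[i]); p=p+r_.apply([0,lat[i],0])
    return p,r_
def res(v,s):
    o=[]
    for q,x,e in zip(Q,X,E):
        p,r_=fk(v,q,s); o+=list((p-x)/1.0); o+=list((R.from_euler('xyz',e).inv()*r_).as_rotvec()*300)
    return np.array(o+list(np.array(v[6:])*.02))
if __name__=='__main__':
    best=[]
    for s in itertools.product([1,-1],repeat=7):
        if s[1]<0: continue
        for t0 in (0,np.pi/2,np.pi,-np.pi/2):
          for p0 in (0,np.pi):
            k=least_squares(res,[p0,340,420,400,230,t0]+[0]*6,args=(s,),x_scale=[.1,10,10,10,10,.1]+[10]*6,max_nfev=12); best.append((k.cost,s,k.x))
    best.sort(key=lambda b:b[0])
    for b in best[:4]:
        k=least_squares(res,b[2],args=(b[1],),x_scale=[.1,10,10,10,10,.1]+[10]*6); print(k.cost,b[1],k.x.round(3)); 
    b=best[0];k=least_squares(res,b[2],args=(b[1],)); print(res(k.x,b[1])[:36].reshape(-1,6).round(1)); np.savez('fk.npz',v=k.x,s=b[1])
E
time python3 fk.py
```

```text
0.42604751805360563 (-1, 1, -1, 1, -1, 1, -1) [ 0.00000e+00  2.67513e+02  5.86969e+02  3.91557e+02  3.61431e+02
  1.57100e+00 -1.47430e+01 -1.58120e+01 -1.58120e+01 -2.62000e-01
 -2.63000e-01 -1.37000e-01]
0.4260475181745353 (-1, 1, -1, 1, -1, 1, -1) [ 0.00000e+00  2.67513e+02  5.86969e+02  3.91557e+02  3.61431e+02
  1.57100e+00 -1.47430e+01 -1.58120e+01 -1.58120e+01 -2.62000e-01
 -2.63000e-01 -1.37000e-01]
0.42604751822734926 (-1, 1, -1, 1, -1, 1, -1) [ 0.00000e+00  2.67513e+02  5.86969e+02  3.91557e+02  3.61431e+02
  1.57100e+00 -1.47430e+01 -1.58120e+01 -1.58120e+01 -2.62000e-01
 -2.63000e-01 -1.37000e-01]
0.4260475180430177 (-1, 1, -1, 1, -1, 1, -1) [ 0.00000e+00  2.67513e+02  5.86969e+02  3.91557e+02  3.61431e+02
 -4.71200e+00 -1.47430e+01 -1.58120e+01 -1.58120e+01 -2.62000e-01
 -2.62000e-01 -1.37000e-01]
[[-0.1 -0.1  0.1 -0.  -0.  -0.1]
 [ 0.4  0.   0.1 -0.1 -0.1 -0.1]
 [ 0.   0.2 -0.2  0.  -0.1 -0.1]
 [-0.2  0.1  0.  -0.1  0.1  0.1]
 [-0.   0.1  0.1  0.1  0.   0.3]
 [ 0.1 -0.1 -0.1  0.   0.1 -0. ]]
real	3m28.072s
user	3m28.099s
sys	0m0.115s
```

```bash
cat > ik.py <<'E'
from fk import *
d=np.load('fk.npz'); V=d['v']; S=d['s']
lo=np.array([-2.76,-.34,-1.52,.19,-1.09,.17,-2.82]);hi=np.array([2.76,2.15,1.57,2.46,4.23,1.99,2.82])
def ik(p,q,seeds,mar=.06):
    out=[]
    for s0 in seeds:
        f=lambda z:np.r_[(fk(V,z,S)[0]-p)/100,(q.inv()*fk(V,z,S)[1]).as_rotvec(),.003*(z-(lo+hi)/2)/(hi-lo)]
        k=least_squares(f,np.clip(s0,lo+mar+.01,hi-mar-.01),bounds=(lo+mar,hi-mar),max_nfev=60); e=f(k.x)
        out.append((np.linalg.norm(e[:3])*100,np.degrees(np.linalg.norm(e[3:6])),k.x))
    return out
E
cat > t.py <<'E'
from ik import *
from mv import tool
rng=np.random.default_rng(0)
F=lambda y:np.array([np.cos(np.radians(y)),np.sin(np.radians(y)),0])
st=np.load('stand.npy'); print(st)
seeds=[np.array([.3,.3,.1,2.0,0,.5,-.4]),np.array([.3,.6,.1,1.5,3.1,.5,2.]),np.array([-.7,.1,1.0,2.1,-.2,.4,-1.3]),np.array([1.2,.3,-1.0,2.0,.2,.4,0.5])]+[lo+rng.random(7)*(hi-lo) for _ in range(6)]
for a in (35,40,45,50,55,60):
    for nm in ('grasp','above','panel'):
        if nm!='panel':
            q=tool(-17,a); p=np.array([582.5,-300,106])-2*F(-17)+19*q.as_matrix()[:,2]
            if nm=='above': p=p+[0,0,140]
        else:
            q=tool(26.4,a-35); th=np.radians(35); f=F(26.4); Z=np.array([0,0,1.])
            n=-f*np.cos(th)+Z*np.sin(th); u=f*np.sin(th)+Z*np.cos(th)
            mid=np.array([576,-59.5,100])+n*(20+10); g=mid+50*u+2*n; p=g+19*q.as_matrix()[:,2]
        sol=[k for k in ik(p,q,seeds) if k[0]<1 and k[1]<.5]
        print(a,nm,p.round(0),len(sol)); seen=[]
        for k in sol:
            if not any(np.abs(k[2]-o).max()<.15 for o in seen): seen.append(k[2]); 
        for o in seen[:4]: print('    ',o.round(2).tolist())
E
python3 t.py
```

```text
[576.15572282 -59.2033167   -2.68172996  13.86458259]
35 grasp [ 591. -303.   90.] 2
     [0.67, 0.6, -0.31, 2.2, 2.83, 0.26, 2.07]
     [0.48, 0.59, -0.04, 2.21, 3.41, 0.27, 1.45]
35 above [ 591. -303.  230.] 8
     [0.25, 0.36, 0.27, 2.07, -1.03, 0.23, -0.43]
     [1.3, 0.62, -1.3, 2.05, 1.35, 0.63, -2.67]
35 panel [578. -58. 140.] 7
     [0.08, 0.53, -0.09, 1.8, 0.06, 0.81, -1.15]
     [-0.26, 0.57, 0.44, 1.82, -0.32, 0.82, -0.78]
     [0.75, 0.88, -1.35, 1.78, 0.9, 1.27, -1.95]
     [-0.06, 0.54, 0.12, 1.81, -0.08, 0.8, -1.01]
40 grasp [ 592. -303.   91.] 2
     [0.63, 0.62, -0.24, 2.27, 3.09, 0.42, 1.81]
     [0.4, 0.62, 0.09, 2.28, 3.49, 0.47, 1.36]
40 above [ 592. -303.  231.] 0
40 panel [580. -58. 140.] 7
     [0.13, 0.5, -0.12, 1.87, 0.03, 0.7, -1.11]
     [-0.15, 0.52, 0.29, 1.88, -0.3, 0.71, -0.79]
     [0.79, 0.82, -1.3, 1.85, 0.9, 1.11, -1.94]
45 grasp [ 593. -303.   93.] 2
     [0.44, 0.65, 0.05, 2.34, 3.39, 0.64, 1.48]
45 above [ 593. -303.  233.] 2
     [0.16, 0.39, 0.42, 2.23, 4.05, 0.37, 0.77]
     [0.95, 0.41, -0.65, 2.2, 2.49, 0.23, 2.41]
45 panel [581. -57. 141.]
[... 506 characters left out ...]
, 1.98, 1.01, 0.91, -2.01]
55 grasp [ 595. -304.   95.] 0
55 above [ 595. -304.  235.] 2
     [0.29, 0.43, 0.27, 2.36, 3.59, 0.65, 1.25]
55 panel [584. -56. 141.] 6
     [0.32, 0.45, -0.27, 2.06, -0.2, 0.35, -0.84]
     [-0.04, 0.46, 0.24, 2.07, -0.77, 0.45, -0.27]
     [0.46, 0.47, -0.46, 2.05, 0.07, 0.36, -1.1]
     [0.94, 0.77, -1.33, 2.04, 1.05, 0.76, -2.03]
60 grasp [ 596. -304.   96.] 0
60 above [ 596. -304.  236.] 2
     [0.98, 0.51, -0.69, 2.4, 2.99, 0.73, 1.99]
60 panel [585. -55. 142.] 6
     [0.42, 0.45, -0.35, 2.12, -0.37, 0.24, -0.63]
     [0.08, 0.44, 0.12, 2.13, -0.99, 0.37, -0.03]
     [0.6, 0.49, -0.62, 2.11, 0.21, 0.24, -1.21]
     [0.98, 0.75, -1.3, 2.1, 1.14, 0.62, -2.09]
```

```bash
cat > t2.py <<'E'
from ik import *
from mv import tool
F=lambda y:np.array([np.cos(np.radians(y)),np.sin(np.radians(y)),0])
seeds=[np.array([.4,.6,.0,1.9,0,.7,-1.3]),np.array([-.2,.5,.5,1.9,-.3,.7,-1.]),np.array([.8,.6,-.5,1.9,.3,.6,-1.8])]
for a in (0,10,15,20,25,30):
    for nm in ('grasp','above','panel'):
        if nm!='panel':
            q=tool(-17,a); p=np.array([582.5,-300,106+6])-6*F(-17)+19*q.as_matrix()[:,2]
            if nm=='above': p=p+[0,0,120]
        else:
            q=tool(26.4,a-35); th=np.radians(35); f=F(26.4); Z=np.array([0,0,1.])
            n=-f*np.cos(th)+Z*np.sin(th); u=f*np.sin(th)+Z*np.cos(th)
            mid=np.array([576,-59.5,100])+n*(20+10); g=mid+56*u+6*n; p=g+19*q.as_matrix()[:,2]
        sol=[k for k in ik(p,q,seeds) if k[0]<1 and k[1]<.5]
        print(a,nm,p.round(0),len(sol)); seen=[]
        for k in sol:
            if not any(np.abs(k[2]-o).max()<.15 for o in seen): seen.append(k[2]); 
        for o in seen[:4]: print('    ',o.round(2).tolist())
E
python3 t2.py
```

```text
0 grasp [ 577. -298.   93.] 3
     [0.41, 0.67, -0.0, 1.67, 0.0, 0.8, -1.46]
     [0.57, 0.68, -0.28, 1.66, 0.24, 0.83, -1.67]
0 above [ 577. -298.  213.] 3
     [0.4, 0.55, 0.02, 1.54, -0.01, 1.05, -1.45]
     [0.27, 0.56, 0.23, 1.54, -0.14, 1.05, -1.33]
     [0.53, 0.55, -0.21, 1.53, 0.12, 1.07, -1.57]
0 panel [569. -63. 151.] 3
     [-0.15, 0.83, 0.11, 1.35, 0.15, 1.54, -1.22]
     [-0.03, 0.82, -0.14, 1.34, 0.27, 1.58, -1.35]
10 grasp [ 580. -299.   93.] 3
     [0.5, 0.61, -0.13, 1.83, 0.11, 0.54, -1.56]
     [0.28, 0.62, 0.21, 1.83, -0.29, 0.54, -1.19]
     [0.67, 0.63, -0.39, 1.82, 0.4, 0.58, -1.82]
10 above [ 580. -299.  213.] 3
     [0.43, 0.47, -0.01, 1.7, -0.02, 0.8, -1.44]
     [0.25, 0.48, 0.26, 1.71, -0.21, 0.8, -1.27]
     [0.62, 0.48, -0.31, 1.69, 0.18, 0.82, -1.63]
10 panel [571. -62. 149.] 3
     [-0.1, 0.73, 0.04, 1.47, 0.14, 1.35, -1.23]
     [0.06, 0.73, -0.24, 1.47, 0.29, 1.39, -1.38]
15 grasp [ 581. -300.   94.] 3
     [0.5, 0.59, -0.12, 1.91, 0.09, 0.39, -1.54]
     [0.3, 0.6, 0.2, 1.91, -0.38, 0.4, -1.09]
     [0.7, 0.61, -0.42, 1.9, 0.51, 0.46, -1.93]
15 abov
[... 961 characters left out ...]
 0.39, 0.04, 1.94, -0.2, 0.39, -1.26]
     [0.28, 0.39, 0.22, 1.95, -0.4, 0.4, -1.07]
     [0.82, 0.42, -0.53, 1.93, 0.43, 0.44, -1.86]
25 panel [575. -60. 148.] 3
     [0.02, 0.6, -0.07, 1.67, 0.13, 1.05, -1.23]
     [-0.19, 0.61, 0.28, 1.67, -0.09, 1.03, -1.01]
     [0.15, 0.6, -0.28, 1.66, 0.25, 1.07, -1.34]
30 grasp [ 586. -301.   96.] 0
30 above [ 586. -301.  216.] 3
     [0.43, 0.37, 0.02, 2.02, -0.35, 0.25, -1.1]
     [0.33, 0.37, 0.15, 2.02, -0.55, 0.27, -0.91]
     [0.83, 0.4, -0.53, 2.01, 0.55, 0.29, -1.97]
30 panel [577. -59. 148.] 3
     [0.07, 0.56, -0.11, 1.73, 0.12, 0.94, -1.21]
     [-0.14, 0.57, 0.22, 1.74, -0.09, 0.92, -1.0]
     [0.24, 0.58, -0.38, 1.72, 0.28, 0.98, -1.37]
```

Run:
```python
from mv import *
save(np.array([573.9,-261.1,318.8]),R.from_euler('xyz',[-3.113,-.746,-.281]))
need([582.5,-300,300],tool(-17,0))
```

```text
row [0.005, 0.143, 0.103, -0.011, -0.237, 0.008] | dist mm 44.1 ang 42.8  rows>= 6.0
```

Call:
move_arm(
  rows=[
    [[0,0.02,0.01,0,-0.02,0],[0,0.04,0.03,0,-0.05,0],[0,0.06,0.05,0,-0.09,0],[0,0.09,0.07,-0.01,-0.13,0],[0,0.12,0.08,-0.01,-0.17,0],[0,0.13,0.1,-0.011,-0.21,0.01],[0.005,0.143,0.103,-0.011,-0.237,0.008],[0.005,0.143,0.103,-0.011,-0.237,0.008],[0.005,0.143,0.103,-0.011,-0.237,0.008],[0.005,0.143,0.103,-0.011,-0.237,0.008]],
  ],
)

```text
t: 4.7
eef_pos: [580.2, -301.9, 299.1]
ee_rot: [3.137, -0.002, -0.302]
wrist_force: [-0.8, 0.4, 0.6]
opening: 1.001
```

```bash
python3 nx.py '[0.005, 0.143, 0.103, -0.011, -0.237, 0.008]'
python3 - <<'E'
from h import *
from mv import *
o=r.observe();print(o['qpos'].round(3),o['eef_pos'].round(1),o['ee_rot'].round(3))
cv2.imwrite('pics/s2.png',crop(imaging.camera('side')[:,:,::-1],300,130,200,180,3)); cv2.imwrite('pics/t2.png',crop(imaging.camera('top')[:,:,::-1],320,90,180,180,3))
E
```

```text
cmd [ 582.5 -300.   300. ] [ 3.14e+00 -1.00e-03 -2.97e-01]
[ 0.043  0.568  0.653  1.409 -0.345  1.277 -1.155] [ 580.2 -301.9  299.1] [ 3.137e+00 -2.000e-03 -3.020e-01]
```

View pictures.

View pics/s2.png

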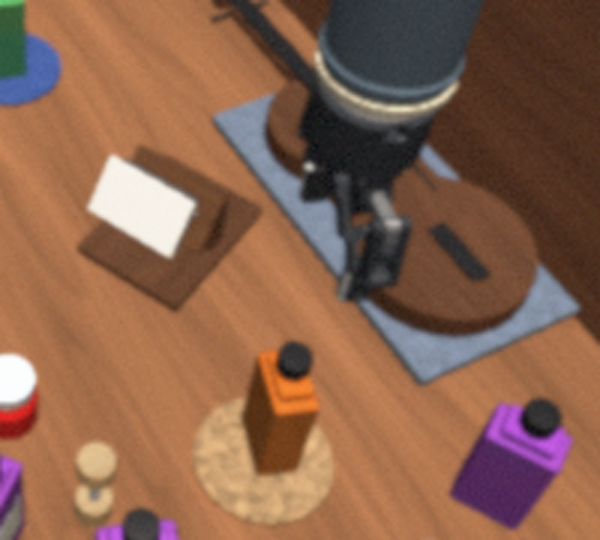

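View pics/t2.png

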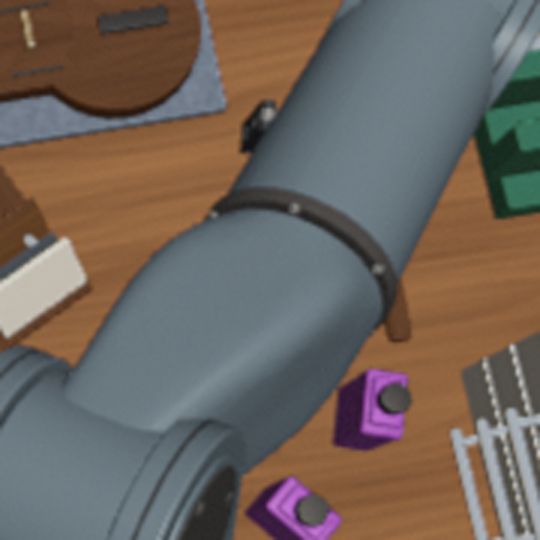

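Run:
```python
from mv import *
save(np.array([580.2,-301.9,300.]),R.from_euler('xyz',[3.137,-.002,-.302]))
need([582.5,-300,190],tool(-17,0))
from h import proj
print(proj('side',[580.2,-301.9,299.1]))
```

```text
row [0.006, -0.012, 0.44, 0.001, -0.001, -0.002] | dist mm 110.0 ang 0.4  rows>= 2.6
[[408.48249987 215.12110071]]
```

Call:
move_arm(
  rows=[
    [[0.001,-0.002,0.06,0,0,0],[0.003,-0.006,0.16,0,0,0],[0.005,-0.01,0.27,0,0,0],[0.006,-0.012,0.36,0.001,-0.001,-0.002],[0.006,-0.012,0.42,0.001,-0.001,-0.002],[0.006,-0.012,0.44,0.001,-0.001,-0.002],[0.006,-0.012,0.44,0.001,-0.001,-0.002]],
  ],
)

```text
t: 5.38
eef_pos: [581.4, -300.9, 189.7]
ee_rot: [-3.141, 0.001, -0.298]
wrist_force: [0.4, 0.9, 0.2]
opening: 1.002
```

```bash
python3 nx.py '[0.006, -0.012, 0.44, 0.001, -0.001, -0.002]' '[582.5,-300,97,-17,0]'
python3 - <<'E'
from h import *
from mv import *
o=r.observe();print(o['qpos'].round(3),o['eef_pos'].round(1),o['ee_rot'].round(3))
I=crop(imaging.camera('side')[:,:,::-1],340,180,110,130,5)
e=o['eef_pos']; q=R.from_euler('xyz',o['ee_rot'])
for sgn in (-1,1):
    for dx in (-11,11):
        u,v=proj('side',e+q.apply([dx,sgn*42.5,-13]))[0]; cv2.circle(I,(int((u-340)*5),int((v-180)*5)),3,(0,0,255),-1)
cv2.imwrite('pics/s3.png',I)
E
```

```text
cmd [ 582.6 -300.   190. ] [ 3.14e+00  1.00e-03 -2.96e-01]
row [0.0, -0.001, 0.372, 0.0, 0.0, 0.0] | dist mm 93.0 ang 0.1  rows>= 2.2
[ 0.066  0.652  0.601  1.564 -0.406  1.055 -1.095] [ 581.4 -300.9  189.7] [-3.141e+00  1.000e-03 -2.980e-01]
```

View pics/s3.png

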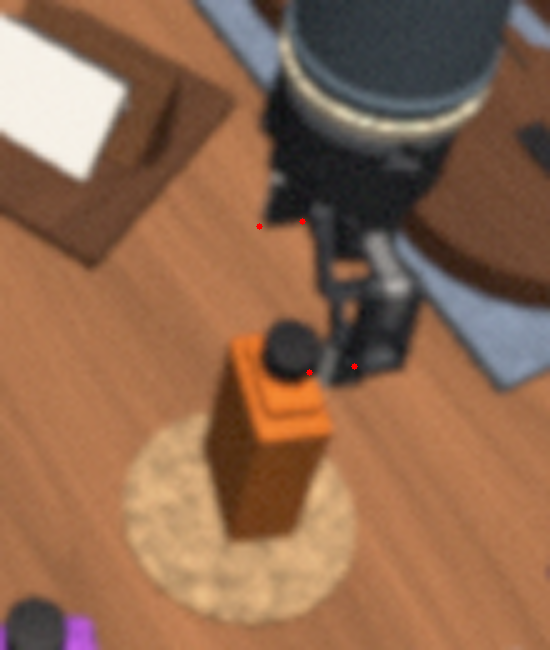

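```bash
cat > ov.py <<'E'
from h import *
def overlay(n,x0,y0,w,h,s,name,op=85,sb=13,img=None):
    o=r.observe(); e=o['eef_pos']; q=R.from_euler('xyz',o['ee_rot'])
    I=crop((imaging.camera(n) if img is None else img)[:,:,::-1],x0,y0,w,h,s)
    def box(x,y,z,c):
        P=np.array([[i,j,k] for i in x for j in y for k in z],float); u=proj(n,e+q.apply(P)); u=np.c_[(u[:,0]-x0+.5)*s,(u[:,1]-y0+.5)*s].astype(int)
        for a in range(8):
            for b in range(a):
                if bin(a^b).count('1')==1: cv2.line(I,tuple(map(int,u[a])),tuple(map(int,u[b])),c,1)
    box((-38,38),(-42.5,42.5),(-73,-130),(0,255,255))
    for sg in(-1,1): box((-11,11),(sg*op/2,sg*(op/2+14.5)),(-sb-38,-sb),(0,0,255) if sg<0 else (255,0,255))
    cv2.imwrite(f'pics/{name}.png',I)
E
python3 -c "
from ov import *
overlay('side',340,130,130,120,5,'s4')"
```

```text
(no output)
```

View pics/s4.png

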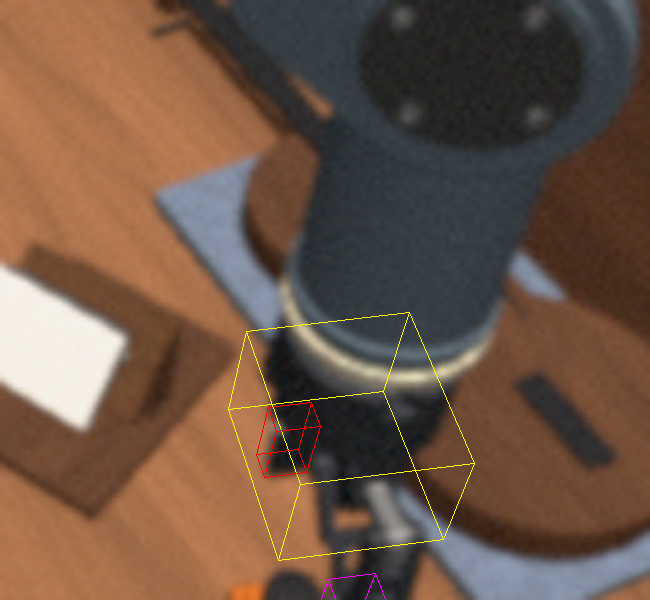

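```bash
python3 -c "
from ov import *
overlay('side',370,190,80,80,8,'s5')"
```

```text
(no output)
```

View pics/s5.png

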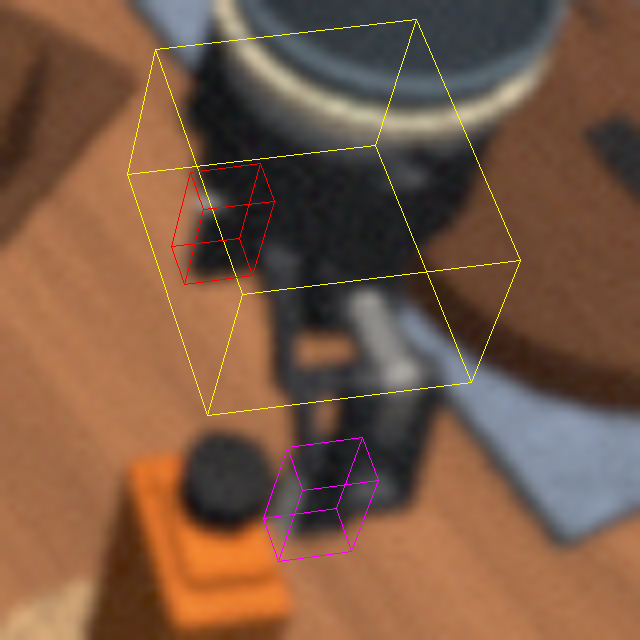

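Call:
move_arm(
  rows=[
    [[0,0,0.03,0,0,0],[0,0,0.08,0,0,0],[0,0,0.13,0,0,0],[0,0,0.18,0,0,0],[0,0,0.22,0,0,0],[0,0,0.24,0,0,0],[0,0,0.24,0,0,0]],
  ],
)

```text
t: 6.12
eef_pos: [581.5, -301.0, 127.6]
ee_rot: [-3.141, 0.004, -0.298]
wrist_force: [-0.1, 0.0, -0.3]
opening: 1.001
```

```bash
python3 nx.py '[0,0,.24,0,0,0]' '[582.5,-300,97,-17,0]';python3 -c "
from ov import *
overlay('side',360,190,80,80,8,'s6')"
```

```text
cmd [ 582.5 -300.1  130. ] [ 3.14e+00  1.00e-03 -2.96e-01]
row [0.0, -0.001, 0.132, 0.0, 0.0, 0.0] | dist mm 33.0 ang 0.1  rows>= 0.8
```

View pics/s6.png

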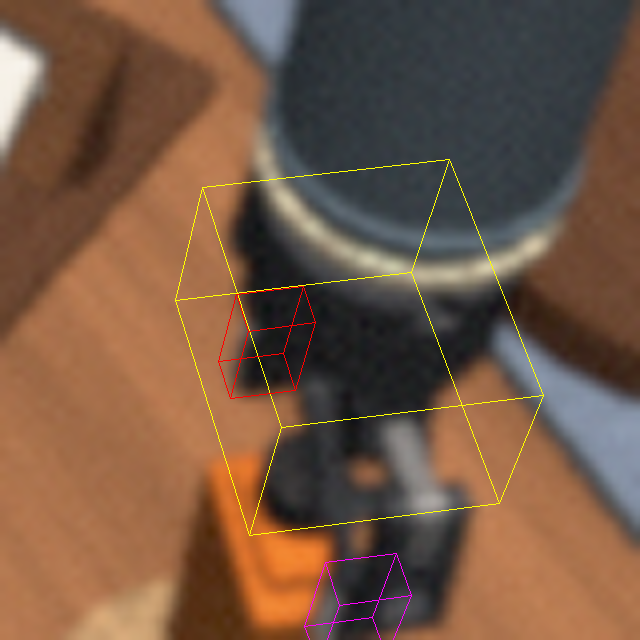

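Call:
move_arm(
  rows=[
    [[0,0,0.02,0,0,0],[0,0,0.05,0,0,0],[0,0,0.08,0,0,0],[0,0,0.11,0,0,0],[0,0,0.128,0,0,0],[0,0,0.128,0,0,0],[0,0,0.128,0,0,0]],
  ],
)

```text
t: 6.75
eef_pos: [582.1, -301.4, 97.2]
ee_rot: [-3.141, 0.002, -0.298]
wrist_force: [0.1, -0.8, 0.9]
opening: 0.997
```

```bash
python3 nx.py '[0,0,.128,0,0,0]' ;python3 -c "
from ov import *
print(r.observe())
overlay('side',355,200,80,80,8,'s7')"
```

```text
cmd [ 582.4 -300.1   98. ] [ 3.14e+00  1.00e-03 -2.96e-01]
{'t': 6.75, 'qpos': array([ 0.09830508,  0.74529412,  0.5408879 ,  1.65510394, -0.47155618,
        0.87611452, -1.03860495]), 'qd': array([-0.00042926, -0.01086255,  0.00753165, -0.00782704,  0.00354828,
        0.00330597, -0.00164348]), 'joint_torque': array([-5.55104460e-02, -7.57248473e+01,  1.26991725e+01, -2.12621069e+01,
       -2.08998076e-02, -4.12693515e-02,  2.74570473e-02]), 'eef_pos': array([ 582.12236519, -301.44642027,   97.24771147]), 'ee_rot': array([-3.14147415e+00,  1.52541830e-03, -2.97877769e-01]), 'wrist_force': array([ 0.13388137, -0.84666236,  0.94172826]), 'moment': array([-0.02503364, -0.01301573, -0.03199312]), 'opening': 0.9972679514309517}
```

View pics/s7.png

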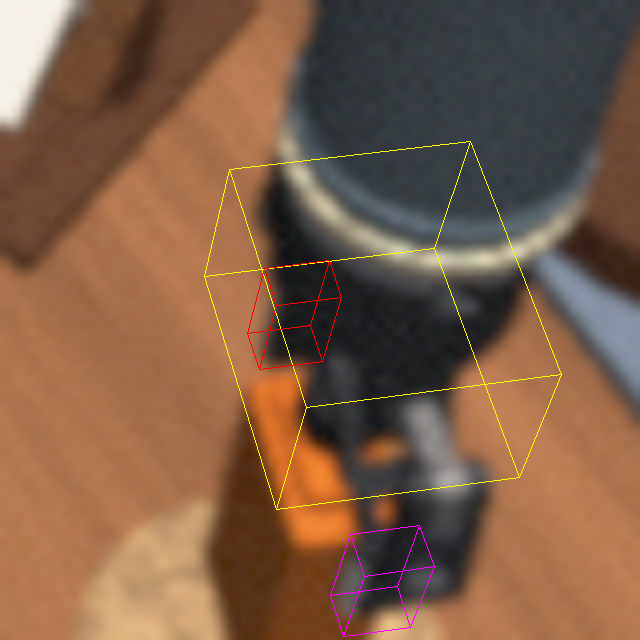

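Run:
```python
from h import *
from fit import T
f=lambda P:(proj('side',P)-[355,200]+.5)*8
print('face corners model',f(T(582.2,-300,-.30,np.array([(-20,-32,124.),(20,-32,124.),(0,-32,129),(0,-42.5,129)]))).round())
print(f(np.array([[582.1,-301.4,129]])+R.from_euler('xyz',[-3.1415,.0015,-.298]).apply([0,42.5,0])))
```

```text
face corners model [[298. 544.]
 [420. 528.]
 [362. 528.]
 [371. 557.]]
[[373.9289065  561.06321625]]
```

Call:
move_arm(
  rows=[
    [[-0.008,0,0,0,0,0],[-0.016,0,0,0,0,0],[-0.016,0,0,0,0,0]],
  ],
)

```text
t: 7.05
eef_pos: [578.1, -300.3, 97.9]
ee_rot: [-3.141, 0.001, -0.298]
wrist_force: [-0.7, 0.1, 0.1]
opening: 1.003
```

Call:
move_arm(
  rows=[
    [[0,0,0,0,0,0],[0,0,0,0,0,0],[0,0,0,0,0,0],[0,0,0,0,0,0],[0,0,0,0,0,0],[0,0,0,0,0,0],[0,0,0,0,0,0],[0,0,0,0,0,0]],
  ],
  gripper=255,
)

```text
t: 7.72
eef_pos: [578.8, -300.1, 98.2]
ee_rot: [-3.141, 0.0, -0.298]
wrist_force: [-0.6, 1.6, 5.4]
opening: 0.736
```

```bash
python3 nx.py '[-.016,0,0,0,0,0]' ;python3 -c "
from ov import *
print(r.observe())
overlay('side',355,200,80,80,8,'s8',op=64,sb=6)"
```

```text
cmd [ 578.6 -299.    98. ] [ 3.14e+00  1.00e-03 -2.96e-01]
{'t': 7.7167, 'qpos': array([ 0.09703434,  0.73912229,  0.54095355,  1.66572059, -0.47157123,
        0.87039147, -1.03577835]), 'qd': array([ 1.78405969e-05,  1.14979380e-03, -3.54342910e-04,  5.94317414e-05,
        1.99859832e-04, -9.55190116e-05,  7.33715902e-04]), 'joint_torque': array([ 8.93860739e-01, -7.31367874e+01,  1.28890237e+01, -2.09881103e+01,
        1.61134936e-01, -6.47060741e-01,  2.97633244e-02]), 'eef_pos': array([ 578.79624183, -300.11365546,   98.1731581 ]), 'ee_rot': array([-3.14104966e+00,  2.53663325e-04, -2.97532246e-01]), 'wrist_force': array([-0.60514576,  1.63660244,  5.37199917]), 'moment': array([ 0.33995777,  0.26156663, -0.05611246]), 'opening': 0.7360511554763897}
```

View pics/s8.png

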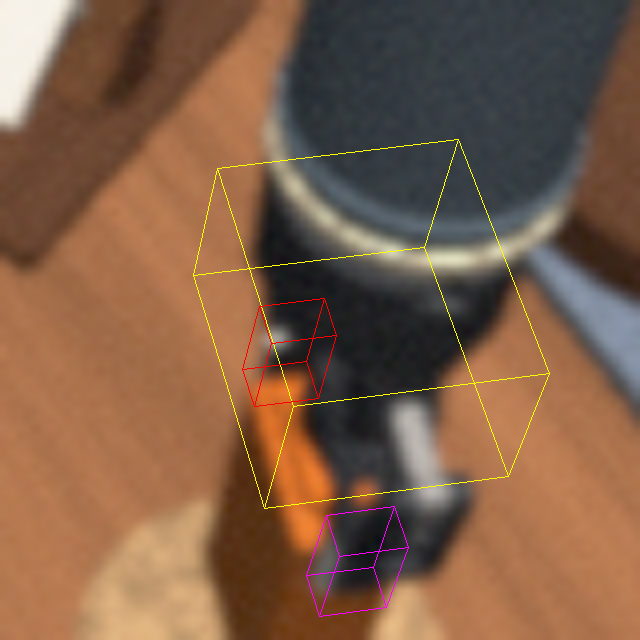

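Call:
move_arm(
  rows=[
    [[0,0,-0.01,0,0,0],[0,0,-0.03,0,0,0],[0,0,-0.05,0,0,0],[0,0,-0.08,0,0,0],[0,0,-0.12,0,0,0],[0,0,-0.17,0,0,0],[0,0,-0.22,0,0,0],[0,0,-0.26,0,0,0],[0,0,-0.28,0,0,0],[0,0,-0.28,0,0,0]],
  ],
)

```text
t: 8.6
eef_pos: [579.2, -300.8, 169.5]
ee_rot: [3.141, -0.002, -0.298]
wrist_force: [0.2, -0.3, -3.5]
opening: 0.733
```

```bash
python3 nx.py '[0,0,-.28,0,0,0]' ;python3 -c "
from ov import *
o=r.observe();print(o['wrist_force'],o['moment'],o['opening'])
overlay('side',350,180,110,110,7,'s9',op=64,sb=6)"
```

```text
cmd [ 578.7 -298.9  168. ] [ 3.14e+00  1.00e-03 -2.96e-01]
[ 0.17584808 -0.28287248 -3.451558  ] [-0.02900975 -0.01123788 -0.03607595] 0.7332892309399446
```

View pics/s9.png

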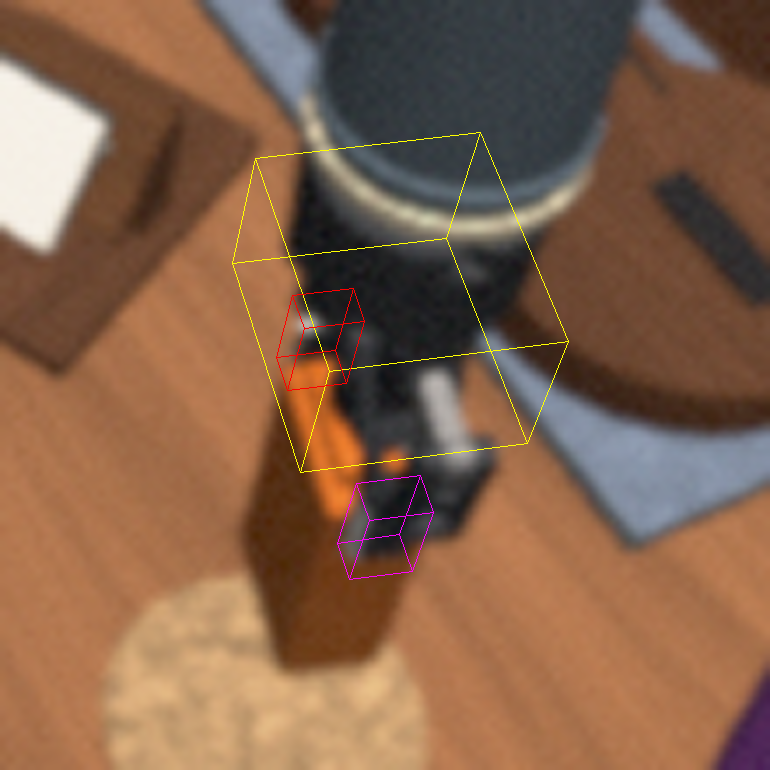

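```bash
cat >> mv.py <<'E'
P0=np.array([576.2,-59.2,100.]);SY=26.35
_f=np.array([np.cos(np.radians(SY)),np.sin(np.radians(SY)),0]);_t=np.radians(35)
N=-_f*np.cos(_t)+np.array([0,0,np.sin(_t)]);U=_f*np.sin(_t)+np.array([0,0,np.cos(_t)]);YS=np.array([_f[1],-_f[0],0])  # stand +y = z x (+x)
QP=tool(SY,-35)
def panel(D,m=42): return P0+m*U+D*N
E
python3 - <<'E'
from mv import *
save(np.array([579.2,-300.8,169.5]),R.from_euler('xyz',[3.14,.001,-.297])) if 0 else None
print(panel(80))
need([565,-200,270],tool(0,-8))
E
```

```text
[539.06388907 -77.59414993 180.29050077]
row [-0.168, -0.362, -0.408, -0.006, -0.044, -0.094] | dist mm 142.7 ang 18.7  rows>= 3.4
```

Call:
move_arm(
  rows=[
    [[-0.01,-0.02,-0.03,0,0,0],[-0.03,-0.07,-0.08,0,-0.01,-0.02],[-0.06,-0.13,-0.15,0,-0.02,-0.03],[-0.09,-0.2,-0.22,0,-0.025,-0.05],[-0.12,-0.26,-0.29,0,-0.03,-0.07],[-0.15,-0.31,-0.35,-0.01,-0.04,-0.08],[-0.16,-0.35,-0.39,-0.01,-0.04,-0.09],[-0.168,-0.362,-0.408,-0.006,-0.044,-0.094],[-0.168,-0.362,-0.408,-0.006,-0.044,-0.094]],
  ],
)

```text
t: 9.4
eef_pos: [565.7, -200.1, 270.4]
ee_rot: [-3.138, 0.138, 0.001]
wrist_force: [-0.1, -0.2, -4.6]
opening: 0.737
```

```bash
python3 nx.py '[-0.168, -0.362, -0.408, -0.006, -0.044, -0.094]'
python3 - <<'E'
from mv import *
from h import r
o=r.observe();print(o['qpos'].round(3),o['eef_pos'].round(1),o['ee_rot'].round(3))
need(panel(110),QP)
E
```

```text
cmd [ 565.1 -200.   269.9] [-3.141  0.141  0.   ]
[-0.088  0.566  0.579  1.476 -0.251  1.316 -1.054] [ 565.7 -200.1  270.4] [-3.138e+00  1.380e-01  1.000e-03]
row [-0.15, -0.446, 0.314, -0.054, -0.147, -0.137] | dist mm 141.3 ang 37.5  rows>= 5.2
```

Call:
move_arm(
  rows=[
    [[-0.01,-0.04,0.01,0,-0.01,-0.01],[-0.03,-0.11,0.06,-0.01,-0.035,-0.03],[-0.06,-0.18,0.12,-0.02,-0.06,-0.055],[-0.085,-0.26,0.18,-0.03,-0.085,-0.08],[-0.11,-0.33,0.23,-0.04,-0.11,-0.1],[-0.13,-0.39,0.28,-0.05,-0.13,-0.12],[-0.145,-0.43,0.3,-0.054,-0.143,-0.133],[-0.15,-0.446,0.314,-0.054,-0.147,-0.137],[-0.15,-0.446,0.314,-0.054,-0.147,-0.137],[-0.15,-0.446,0.314,-0.054,-0.147,-0.137]],
  ],
)

```text
t: 10.23
eef_pos: [517.3, -91.6, 198.0]
ee_rot: [3.141, 0.607, 0.453]
wrist_force: [-0.0, -0.7, -2.3]
opening: 0.741
```

```bash
python3 nx.py '[-0.15, -0.446, 0.314, -0.054, -0.147, -0.137]'
python3 - <<'E'
from mv import *
from ov import *
o=r.observe();print(o['qpos'].round(3),o['eef_pos'].round(1),o['ee_rot'].round(3),o['wrist_force'].round(2), o['wrist_force']@N)
e=o['eef_pos']-panel(0); print('D',e@N,'u',e@U,'y',e@YS, 'rot err',np.degrees((QP.inv()*R.from_euler('xyz',o['ee_rot'])).as_rotvec()))
need(panel(60),QP)
overlay('side',270,120,130,120,6,'s10',op=64,sb=6)
cv2.imwrite('pics/t10.png',crop(imaging.camera('top')[:,:,::-1],270,110,120,120,5))
E
```

```text
cmd [517.  -88.4 197.5] [-3.141  0.61   0.459]
[-0.329  0.755  0.495  1.484 -0.009  1.491 -0.98 ] [517.3 -91.6 198. ] [3.141 0.607 0.453] [-0.01 -0.74 -2.27] -1.0260048509888968
D 111.2225712968247 u -0.22049027808561883 y 2.9240981356303886 rot err [0.20266732 0.20161603 0.34646476]
row [0.2, 0.0, 0.0, -0.0, -0.0, -0.0] | dist mm 50.0 ang 0.1  rows>= 1.2
```

View pics/s10.png

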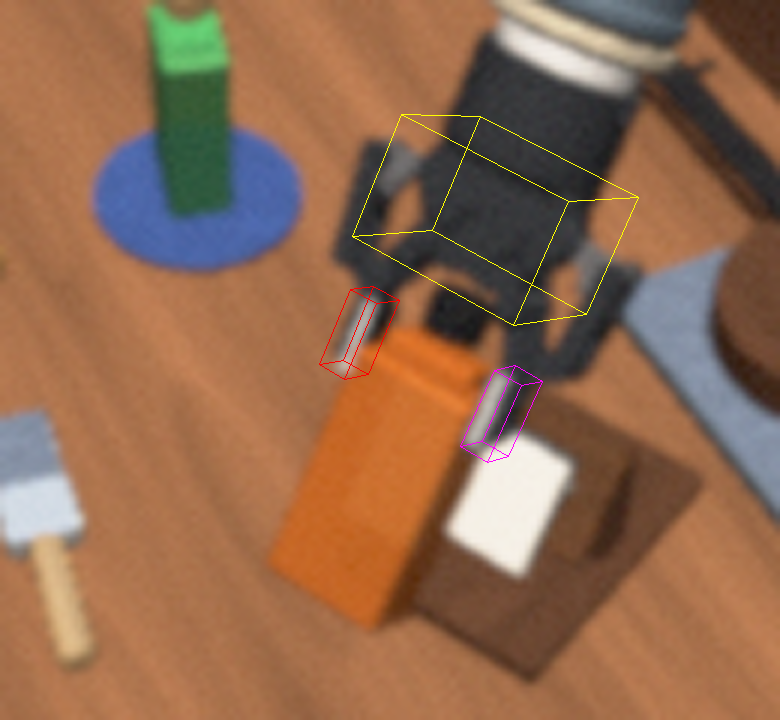

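View pics/t10.png

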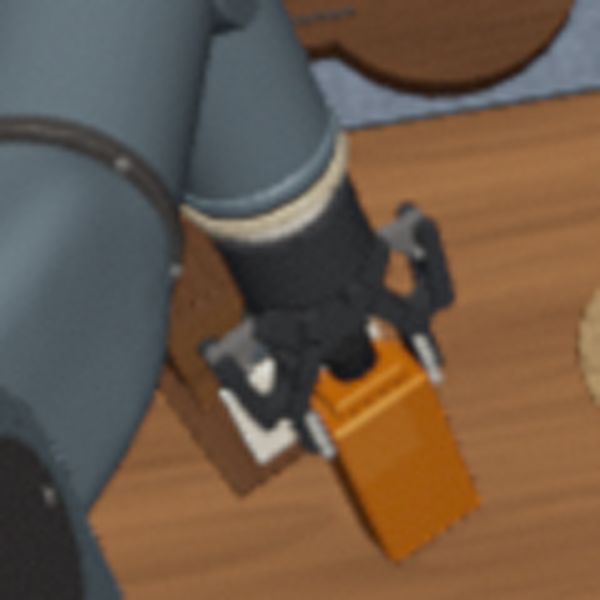

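```bash
cat > st.py <<'E'
from mv import *
from h import r
def st():
    o=r.observe(); e=o['eef_pos']-panel(0); rv=np.degrees((QP.inv()*R.from_euler('xyz',o['ee_rot'])).as_rotvec())
    print('t',o['t'],'eef',o['eef_pos'].round(1),o['ee_rot'].round(4),'\n D %.1f u %.1f y %.1f'%(e@N,e@U,e@YS),'rot',rv.round(2),'F.N %.2f F.U %.2f F.Y %.2f'%(o['wrist_force']@N,o['wrist_force']@U,o['wrist_force']@YS),'mom',o['moment'].round(3),'qd',np.abs(o['qd']).max().round(4),'op',o['opening'])
if __name__=='__main__': st()
E
python3 st.py
cat > fov.py <<'E'
from h import *
def fov(n,x0,y0,w,h,s,name,ex=0.,eh=0.,hb=92.):
    o=r.observe(); e=o['eef_pos']; q=R.from_euler('xyz',o['ee_rot']); I=crop(imaging.camera(n)[:,:,::-1],x0,y0,w,h,s)
    for z in(0,118):
        P=np.array([[ex+20*a,32*b,hb-z] for a,b in((1,1),(1,-1),(-1,-1),(-1,1))],float); u=proj(n,e+q.apply(P)); u=np.c_[(u[:,0]-x0+.5)*s,(u[:,1]-y0+.5)*s].round().astype(int)
        cv2.polylines(I,[u.reshape(-1,1,2)],True,(0,255,0),1)
        if z==0: b=u
        else:
            for i in range(4): cv2.line(I,tuple(map(int,b[i])),tuple(map(int,u[i])),(255,255,0),1)
    cv2.imwrite(f'pics/{name}.png',I)
E
python3 -c "
from fov import *
fov('side',300,150,80,80,8,'f1'); fov('top',320,160,60,70,9,'f2')"; python3 st.py
```

```text
t 10.3333 eef [517.3 -92.2 198.7] [3.1403 0.6065 0.4511] 
 D 111.9 u 0.2 y 3.5 rot [0.21 0.25 0.41] F.N -2.05 F.U -2.91 F.Y -0.07 mom [ 0.497 -1.057  0.023] qd 0.0061 op 0.7333797465817833
t 10.4333 eef [517.3 -91.7 198.5] [3.1414 0.6068 0.4526] 
 D 111.6 u 0.1 y 2.9 rot [0.23 0.23 0.34] F.N -2.64 F.U -2.81 F.Y -0.26 mom [ 0.518 -1.014 -0.012] qd 0.0114 op 0.7357859147266766
```

View pics/f1.png

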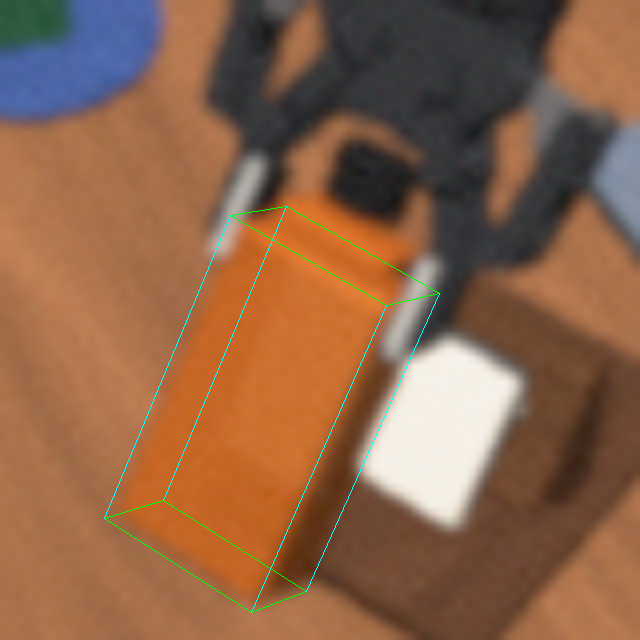

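View pics/f2.png

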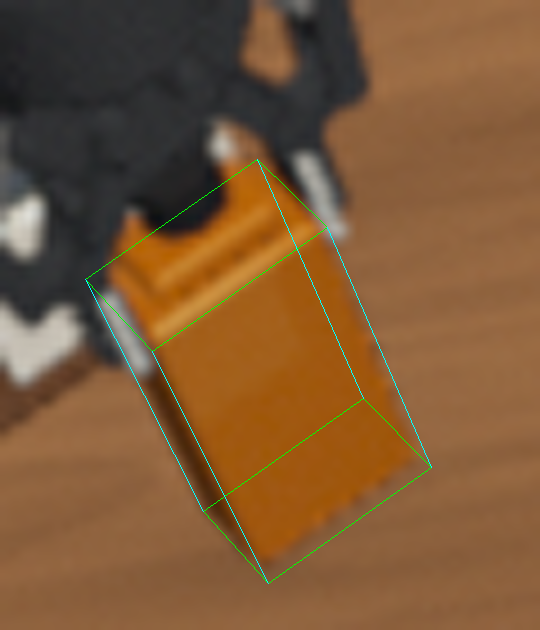

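Call:
move_arm(
  rows=[
    [[0.02,-0.002,0,0,0,0],[0.06,-0.005,0,-0.001,-0.001,-0.001],[0.1,-0.01,0,-0.001,-0.001,-0.002],[0.15,-0.012,0,-0.001,-0.001,-0.002],[0.19,-0.012,0,-0.001,-0.001,-0.002],[0.206,-0.012,0,-0.001,-0.001,-0.002],[0.206,-0.012,0,-0.001,-0.001,-0.002],[0.206,-0.012,0,-0.001,-0.001,-0.002]],
  ],
)

```text
t: 11.1
eef_pos: [553.7, -68.6, 167.6]
ee_rot: [-3.139, 0.613, 0.465]
wrist_force: [-0.0, -1.0, -4.3]
opening: 0.732
```

```bash
python3 st.py; python3 -c "
from fov import *
fov('side',310,140,80,80,8,'f3')"; python3 st.py
```

```text
t 11.1 eef [553.7 -68.6 167.6] [-3.1386  0.6134  0.465 ] 
 D 58.7 u -0.6 y -1.6 rot [ 0.01 -0.14 -0.24] F.N -2.09 F.U -3.82 F.Y 0.86 mom [ 0.516 -1.03   0.   ] qd 0.0181 op 0.731719907518109
t 11.15 eef [553.5 -68.8 168. ] [-3.1389  0.6129  0.4645] 
 D 59.1 u -0.4 y -1.4 rot [ 0.01 -0.12 -0.21] F.N -1.70 F.U -2.99 F.Y 0.43 mom [ 0.542 -1.04   0.028] qd 0.0131 op 0.732943454956761
```

View pics/f3.png

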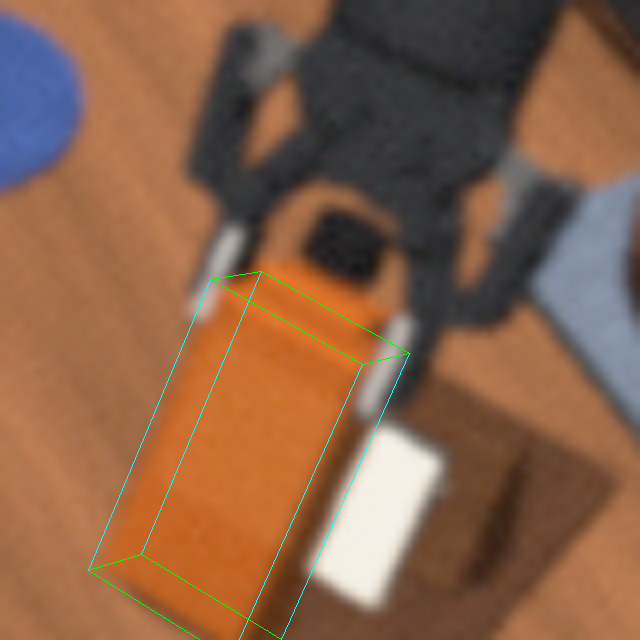

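Call:
move_arm(
  rows=[
    [[0.01,0,0,0,0,0],[0.02,0.001,0,0,0,0],[0.03,0.002,0,0,0,0],[0.04,0.003,0,0,0,0],[0.048,0.004,0,0,0,0],[0.048,0.004,0,0,0,0],[0.048,0.004,0,0,0,0]],
  ],
)

```text
t: 11.73
eef_pos: [563.0, -64.9, 160.9]
ee_rot: [-3.138, 0.612, 0.465]
wrist_force: [-0.0, 0.9, -4.5]
opening: 0.735
```

```bash
python3 st.py; python3 -c "
from fov import *
fov('top',290,130,80,80,8,'f4')"; python3 st.py
```

```text
t 11.7333 eef [563.  -64.9 160.9] [-3.1383  0.6124  0.4651] 
 D 46.7 u -0.4 y -0.7 rot [ 0.01 -0.09 -0.24] F.N -2.88 F.U -3.45 F.Y -0.83 mom [ 0.5   -1.063 -0.009] qd 0.0028 op 0.7345521760122896
t 11.7833 eef [562.9 -65.  161. ] [-3.1384  0.6124  0.465 ] 
 D 46.8 u -0.3 y -0.7 rot [ 0.01 -0.09 -0.24] F.N -2.33 F.U -2.59 F.Y -0.42 mom [ 0.469 -1.07  -0.034] qd 0.003 op 0.7342284106485543
```

View pics/f4.png

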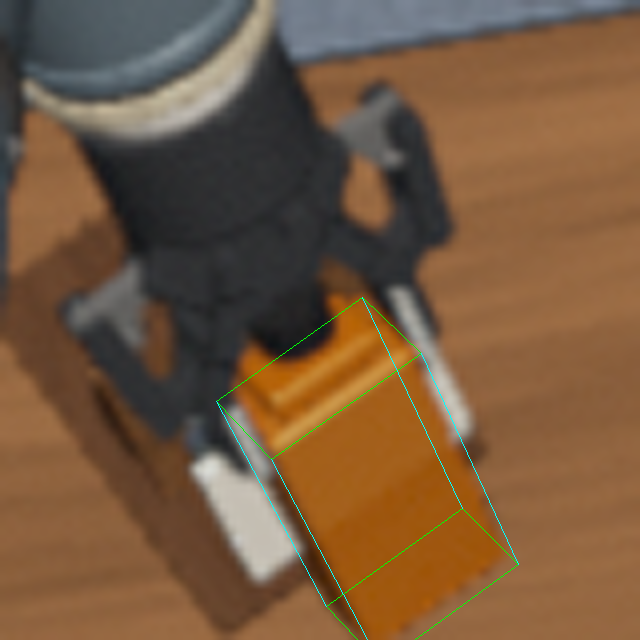

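Call:
move_arm(
  rows=[
    [[0.004,0,0,0,0,0],[0.008,0,0,0,0,0],[0.012,0,0,0,0,0],[0.016,0,0,0,0,0],[0.016,0,0,0,0,0],[0.016,0,0,0,0,0]],
  ],
)

```text
t: 12.28
eef_pos: [565.9, -63.4, 158.6]
ee_rot: [-3.138, 0.612, 0.465]
wrist_force: [-0.1, -1.0, -3.6]
opening: 0.735
```

```bash
python3 st.py
```

```text
t 12.2833 eef [565.9 -63.4 158.6] [-3.1383  0.6123  0.4653] 
 D 42.7 u -0.3 y -0.8 rot [ 0.01 -0.08 -0.25] F.N -1.62 F.U -3.26 F.Y 0.87 mom [ 0.485 -1.05   0.013] qd 0.0021 op 0.7351589869556385
```

Call:
move_arm(
  rows=[
    [[0.004,0,0,0,0,0],[0.008,0,0,0,0,0],[0.012,0,0,0,0,0],[0.012,0,0,0,0,0],[0.012,0,0,0,0,0]],
  ],
)

```text
t: 12.7
eef_pos: [568.0, -62.4, 157.0]
ee_rot: [-3.138, 0.613, 0.465]
wrist_force: [-0.1, -0.8, -3.1]
opening: 0.733
```

```bash
python3 st.py
```

```text
t 12.7 eef [568.  -62.4 157. ] [-3.1383  0.6127  0.4651] 
 D 39.9 u -0.4 y -0.8 rot [ 0.02 -0.1  -0.24] F.N -1.37 F.U -2.77 F.Y 0.68 mom [ 0.391 -0.844 -0.034] qd 0.0027 op 0.7325235640581707
```

Call:
move_arm(
  rows=[
    [[0.002,0,0,0,0,0],[0.004,0,0,0,0,0],[0.004,0,0,0,0,0],[0.004,0,0,0,0,0]],
  ],
)

```text
t: 13.03
eef_pos: [568.6, -62.1, 156.5]
ee_rot: [-3.138, 0.613, 0.465]
wrist_force: [-1.5, -0.1, -3.5]
opening: 0.739
```

```bash
python3 st.py
```

```text
t 13.0333 eef [568.6 -62.1 156.5] [-3.1383  0.6126  0.465 ] 
 D 39.0 u -0.4 y -0.8 rot [ 0.02 -0.1  -0.24] F.N -0.85 F.U -3.64 F.Y -0.54 mom [ 0.363 -0.476 -0.026] qd 0.0019 op 0.7389195418750073
```

Call:
move_arm(
  rows=[
    [[0.002,0,0,0,0,0],[0.004,0,0,0,0,0],[0.006,0,0,0,0,0],[0.006,0,0,0,0,0],[0.006,0,0,0,0,0]],
  ],
)

```text
t: 13.45
eef_pos: [569.7, -61.6, 155.7]
ee_rot: [-3.138, 0.613, 0.465]
wrist_force: [-2.3, -0.6, -0.7]
opening: 0.735
```

```bash
python3 st.py; python3 -c "
from fov import *
fov('side',310,140,80,80,8,'f5')"; python3 st.py;  python3 -c "
from fov import *
fov('top',290,130,80,80,8,'f6')"; python3 st.py
```

```text
t 13.45 eef [569.7 -61.6 155.7] [-3.1383  0.6127  0.4649] 
 D 37.5 u -0.3 y -0.8 rot [ 0.02 -0.11 -0.24] F.N 1.50 F.U -1.92 F.Y -0.45 mom [ 0.245 -0.062 -0.017] qd 0.002 op 0.7352525732916658
t 13.5 eef [569.7 -61.6 155.7] [-3.1384  0.6126  0.4649] 
 D 37.5 u -0.3 y -0.8 rot [ 0.02 -0.1  -0.24] F.N 2.48 F.U -2.06 F.Y -0.66 mom [ 0.2   -0.064  0.027] qd 0.0017 op 0.736380165272273
t 13.55 eef [569.8 -61.6 155.7] [-3.1384  0.6125  0.4649] 
 D 37.5 u -0.3 y -0.7 rot [ 0.02 -0.09 -0.24] F.N 2.25 F.U -1.76 F.Y -0.23 mom [ 0.242 -0.036 -0.012] qd 0.0014 op 0.7347043471877863
```

View pics/f5.png

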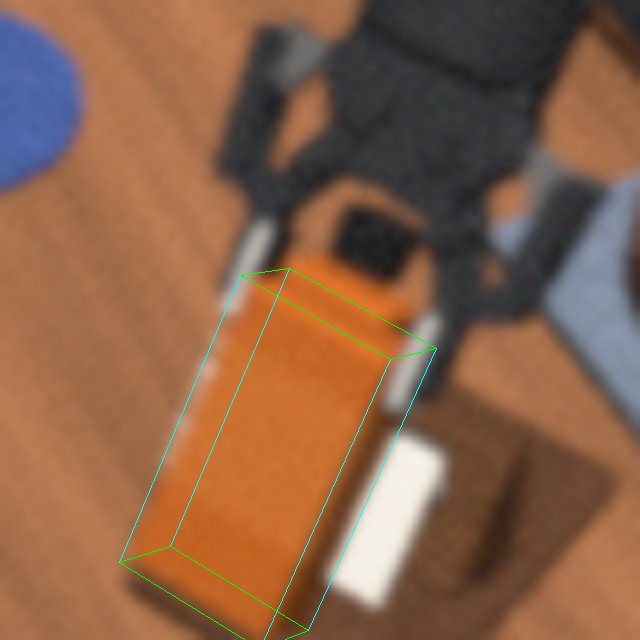

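View pics/f6.png

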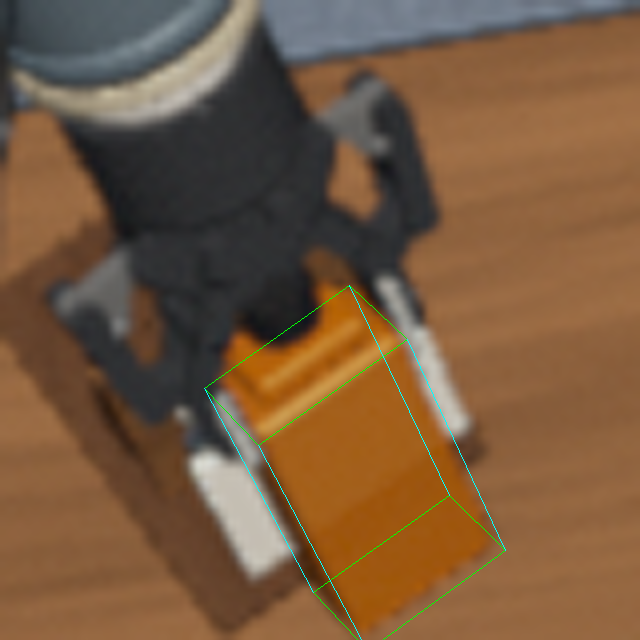

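```bash
cat > pov.py <<'E'
from fov import *
from mv import P0,N,U,YS
def pov(n,x0,y0,w,h,s,name,d):
    o=r.observe(); e=o['eef_pos']; q=R.from_euler('xyz',o['ee_rot']); I=crop(imaging.camera(n)[:,:,::-1],x0,y0,w,h,s)
    def dr(P,c):
        u=proj(n,P); u=np.c_[(u[:,0]-x0+.5)*s,(u[:,1]-y0+.5)*s].round().astype(int); cv2.polylines(I,[u.reshape(-1,1,2)],True,c,1)
    dr(np.array([P0+d*N+50*a*YS+30*b*U for a,b in((1,1),(1,-1),(-1,-1),(-1,1))]),(0,0,255))
    for X in(-20,20): dr(e+q.apply([[X,32*a,92-z] for a,z in((1,0),(-1,0),(-1,118),(1,118))]),(0,255,0))
    cv2.imwrite(f'pics/{name}.png',I)
E
python3 -c "
from pov import *
pov('top',290,130,80,80,8,'g1',15);pov('side',310,140,80,80,8,'g2',15)"; python3 st.py
```

```text
t 13.65 eef [569.8 -61.5 155.6] [-3.1384  0.6125  0.465 ] 
 D 37.4 u -0.3 y -0.8 rot [ 0.02 -0.09 -0.24] F.N 1.56 F.U -2.25 F.Y 0.23 mom [ 0.175 -0.115  0.061] qd 0.0013 op 0.7343514333898787
```

View pics/g1.png

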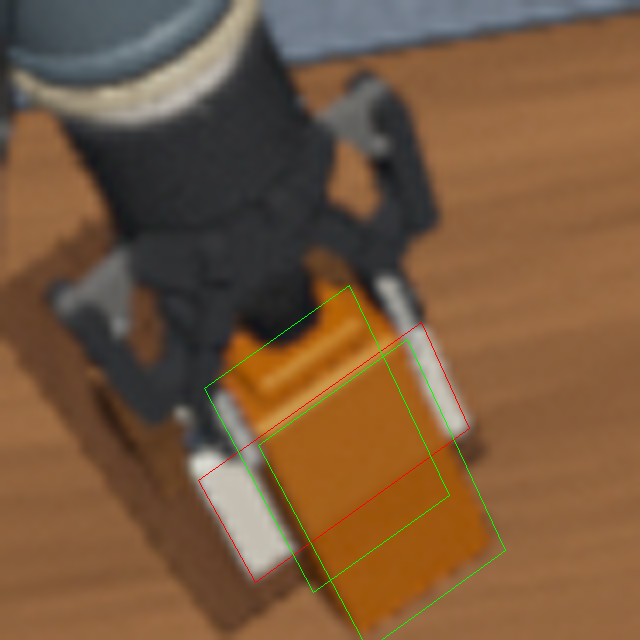

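View pics/g2.png

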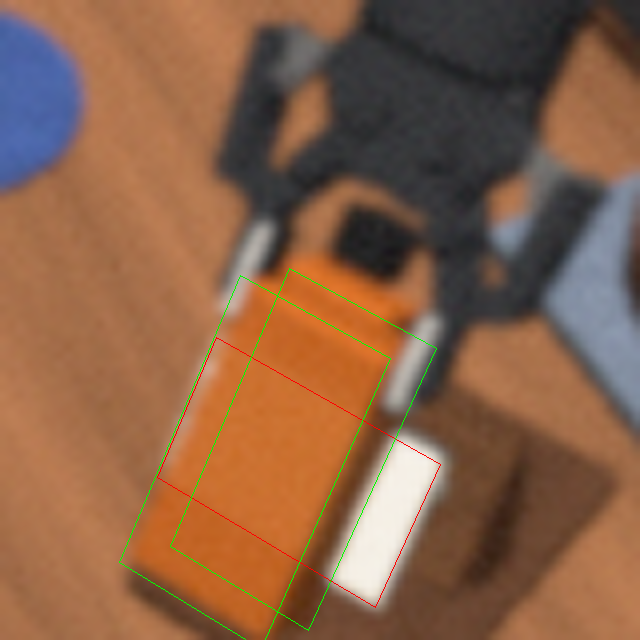

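Call:
move_arm(
  rows=[
    [[0.001,0.001,0,0,0,-0.001],[0.002,0.002,0,0,0,-0.002],[0.002,0.003,0,0,0,-0.003],[0.002,0.003,0,0,0,-0.004],[0.002,0.003,0,0,0,-0.004],[0.002,0.003,0,0,0,-0.004]],
  ],
)

```text
t: 14.15
eef_pos: [570.4, -61.9, 155.2]
ee_rot: [-3.129, 0.613, 0.48]
wrist_force: [-5.4, 0.7, -0.4]
opening: 0.739
```

```bash
python3 st.py
python3 - <<'E'
from st import *
b=np.array([.485,-1.055,0]); m=r.observe()['moment']-b; print('dM U',m@U,'N',m@N,'Y',m@YS)
E
```

```text
t 14.15 eef [570.4 -61.9 155.2] [-3.1292  0.6125  0.4805] 
 D 36.9 u -0.4 y -0.2 rot [ 0.03 -0.1  -0.97] F.N 3.49 F.U -2.93 F.Y -3.00 mom [ 0.23   0.325 -0.397] qd 0.0021 op 0.7385418184989362
dM U -0.10522883415431816 N -0.5426106933018954 Y -1.34922382170534
```

Call:
move_arm(
  rows=[
    [[0,-0.001,0,0,0,0.001],[0,-0.003,0,0,0,0.002],[0,-0.003,0,0,0,0.002],[0,-0.003,0,0,0,0.002],[0,-0.003,0,0,0,0.002]],
  ],
)

```text
t: 14.57
eef_pos: [570.3, -61.6, 155.2]
ee_rot: [-3.135, 0.612, 0.472]
wrist_force: [-3.3, -2.8, -1.0]
opening: 0.739
```

```bash
python3 st.py
python3 - <<'E'
from st import *
b=np.array([.485,-1.055,0]); m=r.observe()['moment']-b; print('dM U',m@U,'N',m@N,'Y',m@YS)
E
```

```text
t 14.5667 eef [570.3 -61.6 155.2] [-3.1346  0.6124  0.4722] 
 D 36.9 u -0.4 y -0.4 rot [-0.01 -0.09 -0.58] F.N 2.87 F.U -3.23 F.Y 1.03 mom [-0.21  -0.022 -0.067] qd 0.0023 op 0.7393718861480396
dM U -0.14938943148178102 N 0.0956791297418216 Y -1.2337565839157618
```

Call:
move_arm(
  rows=[
    [[0,0,0,0,0,0],[0,0,0,0,0,0],[0,0,0,0,0,0],[0,0,0,0,0,0],[0,0,0,0,0,0],[0,0,0,0,0,0],[0,0,0,0,0,0],[0,0,0,0,0,0],[0,0,0,0,0,0],[0,0,0,0,0,0],[0,0,0,0,0,0],[0,0,0,0,0,0]],
  ],
)

```text
t: 15.57
eef_pos: [570.3, -61.6, 155.3]
ee_rot: [-3.135, 0.612, 0.472]
wrist_force: [-4.8, -3.6, -2.1]
opening: 0.733
```

```bash
python3 st.py; python3 -c "
from pov import *
pov('side',310,140,80,80,8,'g3',15)"; python3 st.py
```

```text
t 15.5667 eef [570.3 -61.6 155.3] [-3.1346  0.6124  0.4723] 
 D 36.9 u -0.4 y -0.5 rot [-0.   -0.09 -0.58] F.N 3.65 F.U -5.10 F.Y 1.12 mom [-0.279 -0.038 -0.036] qd 0.0018 op 0.7326746777669287
t 15.6167 eef [570.3 -61.6 155.3] [-3.1346  0.6124  0.4723] 
 D 36.9 u -0.4 y -0.5 rot [-0.01 -0.09 -0.58] F.N 3.16 F.U -4.59 F.Y 0.47 mom [-0.308 -0.035 -0.022] qd 0.0018 op 0.7327029329453537
```

View pics/g3.png

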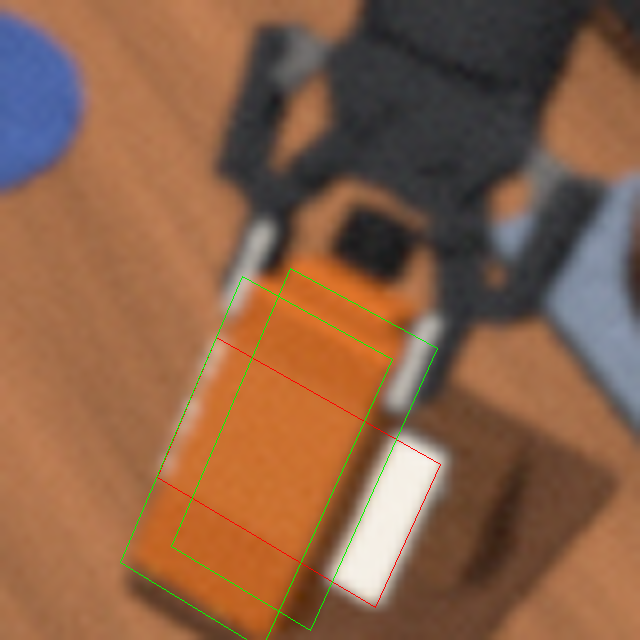

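Call:
move_arm(
  rows=[
    [[0,0,0,0,0,0],[0,0,0,0,0,0],[0,0,0,0,0,0],[0,0,0,0,0,0],[0,0,0,0,0,0],[0,0,0,0,0,0],[0,0,0,0,0,0],[0,0,0,0,0,0],[0,0,0,0,0,0]],
  ],
)

```text
t: 16.37
eef_pos: [570.3, -61.6, 155.3]
ee_rot: [-3.135, 0.612, 0.472]
wrist_force: [-3.5, -3.9, -3.2]
opening: 0.736
```

```bash
python3 st.py
```

```text
t 16.3667 eef [570.3 -61.6 155.3] [-3.1345  0.6123  0.4723] 
 D 36.9 u -0.4 y -0.5 rot [-0.   -0.09 -0.58] F.N 2.16 F.U -5.41 F.Y 1.89 mom [-0.321 -0.103 -0.012] qd 0.0019 op 0.7363567651675758
```

Call:
move_arm(
  rows=[
    [[-0.01,0,0,0,0,0],[-0.03,0,0,0,0,0],[-0.07,0,0,0,0,0],[-0.12,0,0,0,0,0],[-0.17,0,0,0,0,0],[-0.22,0,0,0,0,0],[-0.26,0,0,0,0,0],[-0.28,0,0,0,0,0],[-0.28,0,0,0,0,0],[-0.28,0,0,0,0,0]],
  ],
)

```text
t: 17.2
eef_pos: [519.4, -87.1, 195.7]
ee_rot: [-3.134, 0.611, 0.473]
wrist_force: [-0.1, -0.2, -3.6]
opening: 0.735
```

```bash
python3 - <<'E'
from st import *
st(); o=r.observe(); save(o['eef_pos'],R.from_euler('xyz',o['ee_rot'])); need([555,-200,270],tool(0,-5))
E
python3 -c "
from fov import *
fov('side',290,140,90,90,7,'f7')"
```

```text
t 17.2 eef [519.4 -87.1 195.7] [-3.1338  0.6111  0.473 ] 
 D 106.7 u 0.1 y -0.2 rot [ 0.01 -0.02 -0.62] F.N -1.94 F.U -3.05 F.Y 0.11 mom [ 0.566 -1.072  0.016] qd 0.0173 op 0.7348639587226459
row [-0.235, 0.465, -0.202, 0.05, 0.164, 0.142] | dist mm 139.7 ang 40.1  rows>= 5.6
```

View pics/f7.png

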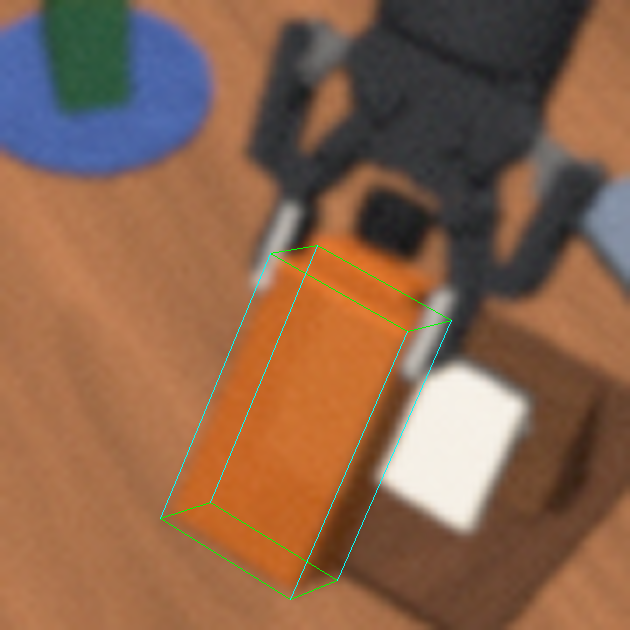

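Call:
move_arm(
  rows=[
    [[-0.02,0.03,-0.03,0,0.01,0.01],[-0.05,0.1,-0.07,0.01,0.03,0.03],[-0.09,0.18,-0.1,0.02,0.06,0.055],[-0.13,0.26,-0.13,0.03,0.09,0.08],[-0.17,0.34,-0.16,0.036,0.12,0.1],[-0.2,0.41,-0.18,0.043,0.143,0.123],[-0.23,0.45,-0.2,0.048,0.158,0.137],[-0.235,0.465,-0.202,0.05,0.164,0.142],[-0.235,0.465,-0.202,0.05,0.164,0.142],[-0.235,0.465,-0.202,0.05,0.164,0.142]],
  ],
)

```text
t: 18.08
eef_pos: [554.8, -199.2, 269.4]
ee_rot: [-3.14, 0.091, 0.002]
wrist_force: [0.2, 0.3, -4.5]
opening: 0.734
```

```bash
cat > here.py <<'E'
from mv import *; import sys
from h import r
o=r.observe(); save(o['eef_pos'],R.from_euler('xyz',o['ee_rot'])); print(o['t'],o['eef_pos'].round(1),o['ee_rot'].round(4),o['wrist_force'].round(2),o['moment'].round(3),o['qpos'].round(2),o['opening'])
for t in sys.argv[1:]:
    v=eval(t); need(v[:3],tool(v[3],v[4]))
E
python3 here.py '[571,-307,170,-17,0]'
```

```text
18.0833 [ 554.8 -199.2  269.4] [-3.1402e+00  9.0500e-02  2.5000e-03] [ 0.21  0.3  -4.54] [ 0.052 -0.194  0.013] [-0.1   0.52  0.58  1.55 -0.25  1.24 -1.04] 0.7342797252875257
row [0.099, 0.432, 0.39, 0.004, 0.029, 0.095] | dist mm 147.5 ang 17.9  rows>= 3.5
```

Call:
move_arm(
  rows=[
    [[0.01,0.04,0.02,0,0,0.01],[0.03,0.12,0.08,0,0.01,0.025],[0.05,0.2,0.15,0,0.014,0.045],[0.07,0.28,0.22,0,0.02,0.06],[0.085,0.35,0.29,0,0.024,0.077],[0.095,0.4,0.35,0.004,0.028,0.089],[0.099,0.432,0.39,0.004,0.029,0.095],[0.099,0.432,0.39,0.004,0.029,0.095],[0.099,0.432,0.39,0.004,0.029,0.095],[0.099,0.432,0.39,0.004,0.029,0.095]],
  ],
)

```text
t: 18.92
eef_pos: [571.9, -306.7, 170.7]
ee_rot: [-3.141, -0.002, -0.295]
wrist_force: [0.1, 0.8, -3.0]
opening: 0.738
```

```bash
python3 here.py '[571,-307,108,-17,0]'; python3 -c "
from fov import *
fov('side',340,190,90,100,7,'f8')"; python3 here.py '[571,-307,108,-17,0]'
```

```text
18.9167 [ 571.9 -306.7  170.7] [-3.141e+00 -2.500e-03 -2.949e-01] [ 0.12  0.81 -3.05] [ 0.011 -0.059 -0.006] [ 0.08  0.66  0.59  1.61 -0.41  1.   -1.07] 0.7379632928736339
row [-0.004, 0.002, 0.251, -0.0, -0.001, 0.001] | dist mm 62.7 ang 0.2  rows>= 1.5
18.9667 [ 572.1 -306.8  171.1] [-3.141  -0.0034 -0.295 ] [-0.13  0.2  -3.8 ] [0.014 0.053 0.073] [ 0.08  0.66  0.59  1.61 -0.41  1.   -1.07] 0.7424004415020664
row [-0.005, 0.002, 0.253, -0.0, -0.001, 0.001] | dist mm 63.2 ang 0.2  rows>= 1.5
```

View pics/f8.png

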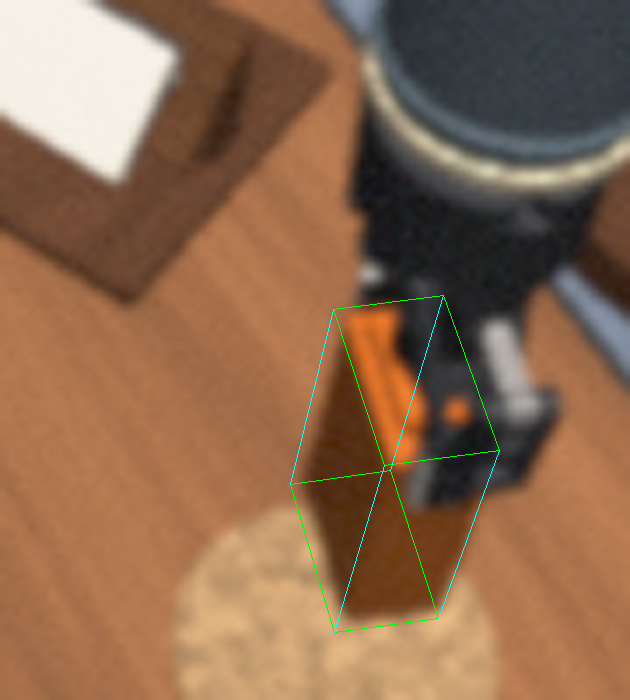

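Call:
move_arm(
  rows=[
    [[0,0,0.02,0,0,0],[-0.002,0,0.06,0,0,0],[-0.004,0.002,0.11,0,0,0],[-0.004,0.002,0.16,0,-0.001,0],[-0.004,0.002,0.2,0,-0.001,0.001],[-0.004,0.002,0.235,0,-0.001,0.001],[-0.004,0.002,0.253,0,-0.001,0.001],[-0.004,0.002,0.253,0,-0.001,0.001],[-0.004,0.002,0.253,0,-0.001,0.001]],
  ],
)

```text
t: 19.72
eef_pos: [570.1, -308.4, 107.2]
ee_rot: [-3.141, 0.001, -0.301]
wrist_force: [0.5, -0.1, -3.9]
opening: 0.736
```

```bash
python3 here.py '[571,-307,98,-17,0]'
```

```text
19.7167 [ 570.1 -308.4  107.2] [-3.1415e+00  5.0000e-04 -3.0100e-01] [ 0.52 -0.12 -3.85] [-0.009 -0.009 -0.055] [ 0.11  0.72  0.55  1.67 -0.46  0.88 -1.03] 0.7360591238965558
row [0.002, -0.006, 0.037, -0.0, 0.0, -0.001] | dist mm 9.3 ang 0.3  rows>= 0.2
```

Call:
move_arm(
  rows=[
    [[0,0,0.006,0,0,0],[0,0,0.012,0,0,0],[0,0,0.018,0,0,0],[0,0,0.024,0,0,0],[0,0,0.028,0,0,0],[0,0,0.032,0,0,0],[0,0,0.032,0,0,0],[0,0,0.032,0,0,0]],
  ],
)

```text
t: 20.38
eef_pos: [570.1, -308.2, 99.2]
ee_rot: [-3.141, 0.0, -0.301]
wrist_force: [0.5, 0.5, -4.3]
opening: 0.736
```

```bash
python3 here.py
```

```text
20.3833 [ 570.1 -308.2   99.2] [-3.1414e+00  5.0000e-04 -3.0100e-01] [ 0.47  0.52 -4.25] [-0.026  0.044  0.005] [ 0.11  0.73  0.54  1.68 -0.47  0.87 -1.02] 0.7362694471411484
```

Call:
move_arm(
  rows=[
    [[0,0,0.002,0,0,0],[0,0,0.004,0,0,0],[0,0,0.004,0,0,0],[0,0,0.004,0,0,0]],
  ],
)

```text
t: 20.72
eef_pos: [570.1, -308.3, 98.3]
ee_rot: [-3.141, 0.0, -0.301]
wrist_force: [0.1, -0.5, -3.0]
opening: 0.736
```

```bash
python3 here.py
```

```text
20.7167 [ 570.1 -308.3   98.3] [-3.1414e+00  3.0000e-04 -3.0100e-01] [ 0.11 -0.45 -3.04] [-0.014 -0.062 -0.049] [ 0.11  0.73  0.54  1.68 -0.47  0.86 -1.02] 0.7358821310333409
```

Call:
move_arm(
  rows=[
    [[0,0,0.002,0,0,0],[0,0,0.004,0,0,0],[0,0,0.004,0,0,0],[0,0,0.004,0,0,0]],
  ],
)

```text
t: 21.05
eef_pos: [570.4, -308.4, 98.2]
ee_rot: [-3.141, -0.001, -0.301]
wrist_force: [-0.7, 2.0, 5.7]
opening: 0.734
```

```bash
python3 here.py
```

```text
21.05 [ 570.4 -308.4   98.2] [-3.1412e+00 -7.0000e-04 -3.0090e-01] [-0.68  1.98  5.68] [ 0.302  0.428 -0.055] [ 0.11  0.73  0.54  1.68 -0.47  0.86 -1.02] 0.7340267535157089
```

Call:
move_arm(
  rows=[
    [[0,0,0,0,0,0],[0,0,0,0,0,0],[0,0,0,0,0,0],[0,0,0,0,0,0],[0,0,0,0,0,0],[0,0,0,0,0,0],[0,0,0,0,0,0],[0,0,0,0,0,0]],
  ],
  gripper=0,
)

```text
t: 21.72
eef_pos: [570.1, -308.3, 97.2]
ee_rot: [-3.141, 0.0, -0.301]
wrist_force: [-0.4, 0.6, -0.4]
opening: 1.003
```

```bash
python3 here.py; python3 -c "
from ov import *
overlay('side',340,190,90,100,7,'f9')"
```

```text
21.7167 [ 570.1 -308.3   97.2] [-3.1414e+00  4.0000e-04 -3.0100e-01] [-0.43  0.57 -0.36] [-0.038  0.02   0.011] [ 0.11  0.73  0.54  1.68 -0.47  0.86 -1.02] 1.002583216142639
```

View pics/f9.png

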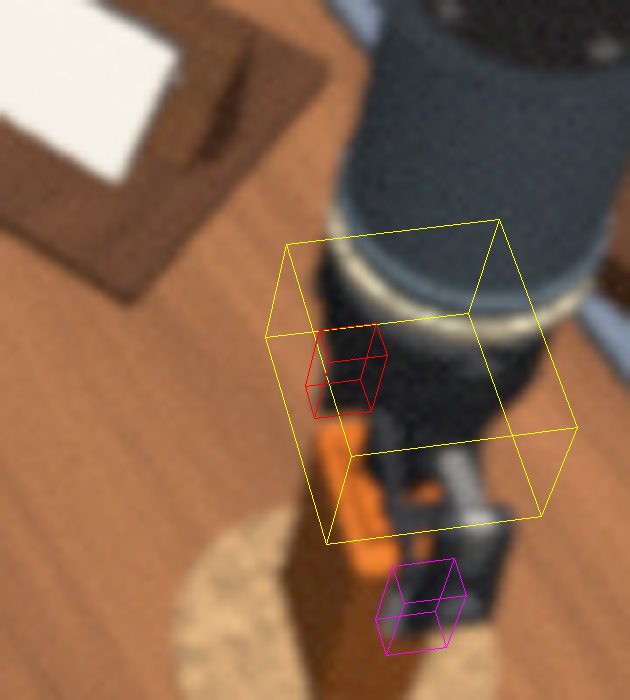

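Flask is released and standing. Next, a straight lift.

Call:
move_arm(
  rows=[
    [[0,0,-0.02,0,0,0],[0,0,-0.05,0,0,0],[0,0,-0.1,0,0,0],[0,0,-0.16,0,0,0],[0,0,-0.24,0,0,0],[0,0,-0.34,0,0,0],[0,0,-0.44,0,0,0],[0,0,-0.54,0,0,0],[0,0,-0.62,0,0,0],[0,0,-0.68,0,0,0],[0,0,-0.7,0,0,0],[0,0,-0.7,0,0,0]],
  ],
)

```text
t: 22.77
eef_pos: [570.5, -308.9, 274.5]
ee_rot: [3.141, -0.003, -0.301]
wrist_force: [0.3, -0.1, -0.2]
opening: 1.0
```

```bash
python3 here.py '[480,-120,300,-17,0]'
```

```text
22.7667 [ 570.5 -308.9  274.5] [ 3.1413e+00 -2.9000e-03 -3.0110e-01] [ 0.31 -0.13 -0.18] [-0.026 -0.012  0.013] [ 0.06  0.57  0.64  1.46 -0.35  1.22 -1.13] 0.9997640707156021
row [-0.569, -0.614, -0.104, 0.0, -0.001, -0.001] | dist mm 211.0 ang 0.3  rows>= 5.1
```

Move aside, so that both cameras can see the mat.

Call:
move_arm(
  rows=[
    [[-0.04,-0.05,-0.02,0,0,0],[-0.12,-0.14,-0.04,0,0,0],[-0.2,-0.24,-0.06,0,0,0],[-0.3,-0.34,-0.08,0,0,0],[-0.4,-0.44,-0.1,0,0,0],[-0.5,-0.53,-0.1,0,0,0],[-0.55,-0.6,-0.1,0,0,0],[-0.57,-0.61,-0.1,0,0,0],[-0.57,-0.61,-0.1,0,0,0]],
  ],
)

```text
t: 23.52
eef_pos: [478.4, -118.8, 296.9]
ee_rot: [-3.141, 0.002, -0.298]
wrist_force: [0.1, -0.4, 0.1]
opening: 1.003
```

```bash
python3 here.py
python3 - <<'E'
from h import *
s=imaging.camera('side');t=imaging.camera('top')
cv2.imwrite('pics/s20.png',s[:,:,::-1]);cv2.imwrite('pics/t20.png',t[:,:,::-1])
cv2.imwrite('pics/c20.png',np.hstack([crop(t[:,:,::-1],365,135,65,80,6),crop(s[:,:,::-1],355,230,65,80,6)]))
E
```

```text
23.5167 [ 478.4 -118.8  296.9] [-3.1406e+00  1.7000e-03 -2.9810e-01] [ 0.12 -0.35  0.11] [-0.001 -0.07   0.036] [-0.37  0.3   0.7   1.81 -0.22  1.11 -1.46] 1.0031031781792092
```

View pics/c20.png

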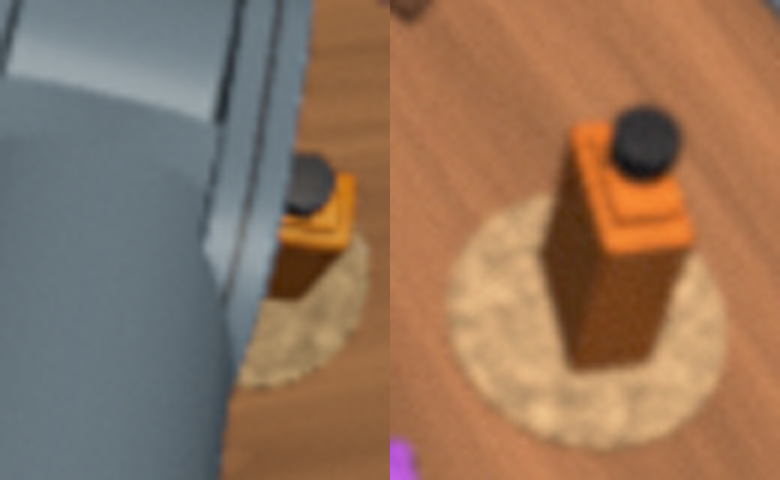

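View pics/s20.png

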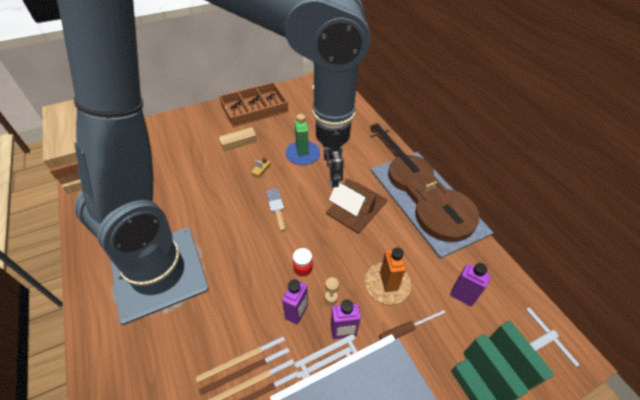

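View pics/t20.png

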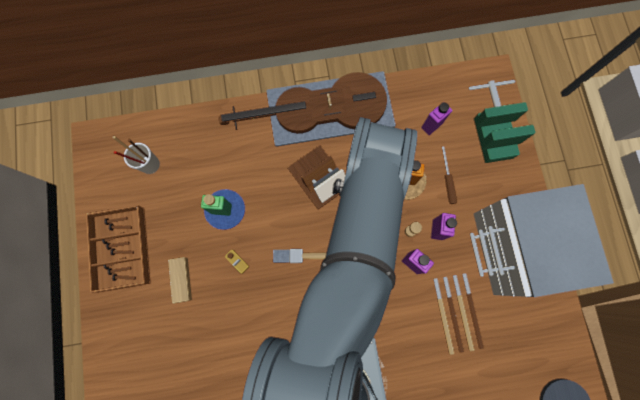

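The close crop shows the amber flask upright on the cork, its near bottom edge at about (573–650, 365), well inside the rim. The full views show the stand, green flask (302,138), purple flasks, jar, spool, brush and plane at the same pixels as before. The gripper is empty and clear of everything, so I hand the job in.

Run:
```python
from cell import r
print(r.finish_job())
```

```text
the job is handed in; nothing more can be done
None
```

I picked up the amber flask, held it against the sight stand's panel, and stood it back on its cork mat. The job is handed in at about 23.6 s of the 58 s allowed; no verdict was reported.

- **Grasp:** I gripped it across its 64 mm width, slightly above the suggested height, because the cap would otherwise have touched the gripper's body. My first plan, a 55° tilted approach from the robot's side, failed at a joint limit, so I used a straight-down grasp.
- **Panel hold:** I felt first contact about 40 mm out from `stand_face` (gripper position), which puts the panel near 20 mm out if the flask sat centred in the jaws. The camera fit had suggested about 14 mm. I tipped the flask back 35.0° and pressed in about 3.5 mm. The measured force was about 4–6 N for roughly 3 s.
- **Flush and centred:** My position readings put it within about 1 mm of the panel's centre sideways. Up the slope, the camera overlays put it within about 3 mm. The wrist moments showed one edge pressing slightly harder, and a 0.7° turn moved that to the other edge. I held about midway, where a small moment remained, so any misalignment should be under about 1°.
- **Put back:** I lowered it onto the mat until it pressed at about 9 N, opened the jaws and lifted away. The last side picture shows it upright and well inside the mat's rim.
- **Other things:** The green flask and everything else visible are at the same pixels as at the start. In the last top view the arm partly hid the amber flask and covered a few other things, such as the red jar. I checked those in the side view only.

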